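Weigh a sealed sample can on the hook of a spring balance

TASK

Weigh the sealed sample can on the spring balance. With the can still standing on the bench, lift its folded wire bail upright (a fingertip under the bar will do); then take the can by the bail, keep it level, and hang the bail over the balance hook. Ease the weight on to the spring slowly, without dropping it or pressing it down, and let go only when the hook carries the whole weight and nothing more, so that the hook does not jump; leave the can hanging still and do not disturb the other things on the bench.

Things in the scene. Friction and masses are not known exactly. Their poses are not given: they have to be found in the camera images.
- can: Loose sealed tin can with a paper label, green stripe: 92 mm across (96 at the rim), 86 mm high, too wide to grip round the body. Unknown weight, 0.17 to 0.7 kg. Origin at the centre of its underside, z up. The bail pivots about an axis along the can's y, 66 mm above the origin; it is folded toward the can's -x side, which roughly faces the robot.
- bail (a joint): Swing angle of the can's wire bail, rad: 0 = folded, level, resting on two lugs 66 mm above the bench; 1.571 = upright; 1.8 = stop, past upright. Light (30 g), slightly stiff: it falls back if left more than 0.2 rad short of upright, else it stays. Pushed against the stop with more than about 0.5 N it slides or tips the standing can.
- bail_top (a point): Middle of the bail's straight top bar (wire centre; wire 5 mm thick), 105 mm from the pivot. This goes into the hook. The bar is 38 mm long with rounded corners and lies along its y axis, the can's y; with the bail folded its axes are the can's.
- bail_grip (a point): Midway between the bail's two parallel legs, 85 mm from the pivot. They run parallel from 63 to 97 mm from the pivot, 57 mm over the outside: grip them here from outside and above, fingers closing along the can's y; this leaves the bar free for the hook. Nearer the pivot the legs spread to 112 mm over the outside.
- balance: Spring balance, fixed: dark base plate 140 x 90 mm, top 18 mm above the bench, and an aluminium column, 352 mm high with its knob, with a white scale. Origin on the column's axis at bench level. The hook sticks out to the balance's -x, roughly toward the robot; the base reaches 115 mm to that side.
- hook_seat (a point): Where the centre of the bail wire rests in the hollow of the hook: 95 mm from the column's axis, 280 mm above the bench while unloaded; sinks with the hook. Axes as the balance. The hook's rod, 7 mm thick, lies in the x-z plane: from the column 8 mm above the seat (rod centre), down to the hollow (level for 18 mm), up to the tip. Open above; the bail's bar lies across it, along y.
- hook_tip (a point): Centre of the red ball, 9 mm across, on the hook's free end: 19 mm out from the seat on the robot's side, its top 16.5 mm above the seat. The bail has to pass over it from that side, the can hanging below the hook.
- hook (a joint): How far the hook has sunk, m: 0 unloaded; spring 100 N/m (10 mm a newton), lightly damped. Its scale ends at 0.080, its stop is at 0.090. It is delicate: moving up or down faster than 40 mm/s is a jerk; letting go with more than about 0.4 N still in the hand, or with as much pressed on to the hook, may make it jump like that.
- conical_1: Bystander: small glass conical flask, 65 mm wide, 115 mm high, origin under its centre.
- beaker_250: Bystander: glass beaker, 72 mm wide, 95 mm high, origin under its centre.
- beaker_100: Bystander: glass beaker, 53 mm wide, 70 mm high, origin under its centre.
- beaker_50: Bystander: small glass beaker, 44 mm wide, 56 mm high, origin under its centre. Behind it, to the right of the work, stands a fixed distillation cabinet 0.72 m high: its front left corner is 272 mm ahead of the robot's base axis and 190 mm to its left (x = 0.27, y = 0.19). Keep the arm's links left of that corner.
- vial_0: Bystander: vial with a black cap, 32 mm wide, 54 mm high, origin under its centre.
- timer: Bystander: small white timer lying flat, 58 x 66 x 19 mm, origin under its centre.

How it is judged:
By the outcome, as a careful person would: the job done as asked, in the order asked, and still so for the second after the job is handed in, with the robot touching nothing.
It also fails if it takes over 72 s, if anything falls off the work surface, if the arm or the gripper's body presses on something with over 40 N, if the wrist force passes 120 N, or if a joint passes its speed limit or range.

ROBOT

A 6-joint arm with a two-finger parallel gripper is mounted at the origin on a cart in front of the work surface, level with it; the furniture and walls round the work are solid. World frame = base frame: x ahead of the robot, y to its left, z up, the work surface at z = 0. Lengths are in mm, angles in rad, forces in N, time in s.
With the tool pointing down it reaches from about 250 to 725 mm from the base axis. Payload 9.7 kg.
Tool frame: the origin (TCP) lies midway between the tips of the shut fingers; the grasp point (between the pads) lies 19 mm behind it; z points along the fingers, y is the line along which they close (so a half turn about z gives the same grasp; the last joint's range is limited). The gripper opens to 85 mm and grips with 20 to 120 N. Pads are 22 mm wide; open, the fingers measure 114 mm over their backs; the gripper's body (76 mm by 85 mm) begins 54 mm behind the grasp point. The pads swing forward as they close: fully open they stand 13 mm farther back than shut.
Start: joints at [-1.256, 0.087, 0.176, 1.66, 0, 1.571], TCP at [170.292, -522.97, 231.284] pointing down, gripper open.
Joint ranges: [-3.13, 3.13], [-0.85, 1.81], [-1.15, 1.24], [-2.2, 2.28], [-1.44, 1.52], [-3.14, 3.14]. Speed limits (rad/s): [2.22, 2.22, 2.57, 3.14, 3.14, 3.14].

INTERFACE

Orientations are given as a rotation vector (axis times angle).
In Python, from cell import r gives the robot as it stands.
- The arm moves only by the tool drive_tool, never from a script. Its argument "steps" is a list of rows, each an object with "dr": the turn, a rotation vector about the tool's x, y, z in degrees, a list of three; "linear": the shift along the tool's x, y, z in m, a list of three; "claw": the closure, from 0 (fully open) to 1 (shut). In form: [{"dr": [rx, ry, rz], "linear": [dx, dy, dz], "claw": claw}, ...]. A call has 1 to 8 rows; each row is the pose to reach, as a shift and turn from the pose commanded when the call began, along the tool's axes at that moment; what a row does not reach only later rows make up. A row lasts 1/12 s, in which the tool goes at most 41.7 mm and 7.16 degrees, less where a joint would pass 70% of its speed; a pose out of reach is approached as far as the arm can. A call with a gripper value outside its range is refused whole. The fingers move at their own pace and stop on an object; "newtons" is the grip in N (left out, the last holds). Time passes only in rows, so rows that repeat a pose let the fingers close. It gives the time, the measured TCP pose, the force, the opening and the grip force at its end, in the units of the state.
- r.state(): the state, without advancing time (a new reading comes with each control period).
- r.grab_frame(name): name is "scene" or "top" or "wrist"; returns a dict with "frame" (420x560x3 uint8, red, green, blue), "range_z" (420x560 float32, mm along the optical axis (not along the pixel's ray), 0 where there is no reading), "intrinsics" (3x3 intrinsics, pixels), "k1" (the pictures are not rectified: a ray, as slopes to the right and down, at radius r is drawn at 1 + k1 r^2 times it, then the intrinsics apply), "view" (4x4, takes a point from world to camera coordinates); the wrist camera has in their place "tool_from_camera" (4x4, takes a point from camera to tool coordinates, whose origin is the TCP and whose axes are the flange's). Camera axes: x right, y up, looking along -z (the intrinsics and any distortion apply to the point x, -y, -z); pixel columns grow to the right and rows downward; lengths in mm; the calibration is good to about 2 mm. A picture is of the moment at which its call begins: read the wrist's pose just before it.
- r.sign_off(): hands the job in; it is judged then, once.
The state is a dict: "t": time; "qpos": joint angles; "joint_velocities": joint speeds; "joint_torque": joint torques, N m; "tcp_pos": TCP position; "tcp_rot": TCP orientation; "contact_force": force on the tool from outside, world axes, zero at the start; "torque": the same for the moment, N m; "opening": finger opening in mm; "grip_force": force on a finger pad.
Only numpy, scipy, OpenCV 4.12 (cv2) and the standard library are available. Lean on these libraries where they do the work, as an engineer would, in place of code of your own. Each camera call takes 0.05 s, during which the arm holds its last target. There are 200 camera calls.

## Working session

There is one attempt and no reset: what is moved stays moved. The work goes in short steps, Python scripts to look and compute and a tool call to move; the robot and the scene stay as the last step left them, time stands still between calls to the robot, and variables do not carry over. Pictures are saved under pics/ and viewed, at most 16 in all, crops included, and the job is handed in when it is done.

Besides the shell and the picture viewer there is one more tool, called after "Emit:" as name(argument=value, ...) on one line, values as JSON. drive_tool: Moves the arm, as the interface text tells. Its arguments: {"type":"object","properties":{"steps":{"type":"array","items":{"type":"object","properties":{"dr":{"type":"array","items":{"type":"number"}},"linear":{"type":"array","items":{"type":"number"}},"claw":{"type":"number"}}}},"newtons":{"type":"number"}},"required":["steps"]}

```bash
ls; mkdir -p pics; cat > h.py <<'E'
from cell import r
import numpy as np, cv2
from scipy.spatial.transform import Rotation as R
def save(n,f,crop=None,s=1):
    im=f["frame"]
    if crop: a,b,c,d=crop; im=im[b:d,a:c]
    im=cv2.resize(im,None,fx=s,fy=s,interpolation=cv2.INTER_CUBIC)
    cv2.imwrite(f"pics/{n}.png",cv2.cvtColor(im,cv2.COLOR_RGB2BGR))
def cam2world(f,st=None):
    if "view" in f: return np.linalg.inv(f["view"])
    T=np.eye(4);T[:3,:3]=R.from_rotvec(st["tcp_rot"]).as_matrix();T[:3,3]=st["tcp_pos"]
    return T@f["tool_from_camera"]
def slopes(f,uv):
    K=np.array(f["intrinsics"],float);k=f["k1"]
    uv=np.asarray(uv,float).reshape(-1,1,2)
    return cv2.undistortPoints(uv,K,np.array([k,0,0,0,0.]),None).reshape(-1,2) if True else 0
def rays(f,uv,st=None):
    s=slopes(f,uv);T=cam2world(f,st)
    d=np.c_[s[:,0],-s[:,1],-np.ones(len(s))]@T[:3,:3].T
    return T[:3,3],d
def cloud(f,st=None):
    z=f["range_z"];v,u=np.indices(z.shape)
    o,d=rays(f,np.c_[u.ravel(),v.ravel()],st)
    return (o+d*z.reshape(-1,1)).reshape(*z.shape,3)
def tri(rs): # list of (o,d)
    A=0;b=0
    for o,d in rs:
        d=d/np.linalg.norm(d);P=np.eye(3)-np.outer(d,d);A=A+P;b=b+P@o
    return np.linalg.solve(A,b)
E
python3 - <<'E'
from h import *
print(r.state())
a=r.grab_frame("scene");b=r.grab_frame("top")
import pickle;pickle.dump((a,b),open("f0.pkl","wb"))
im=np.hstack([a["frame"],b["frame"]]);
save("scene0",a,s=1.4);save("top0",b,s=1.4)
print(a["k1"],a["intrinsics"],cam2world(a)[:3,3],cam2world(b)[:3,3])
E
```

```text
pics
{'t': 0.0, 'qpos': array([-1.25600771e+00,  8.74427540e-02,  1.75114871e-01,  1.65979742e+00,
       -8.28082081e-06,  1.57077141e+00]), 'joint_velocities': array([ 0.00010023, -0.00051617,  0.00092038,  0.00021462,  0.00165293,
       -0.00052235]), 'joint_torque': array([-8.41813307e-04, -5.20382988e+01,  4.64809513e+01,  1.60295691e-02,
       -3.11749474e-06, -1.84142834e-06]), 'tcp_pos': array([ 170.21316529, -522.75024003,  230.58270822]), 'tcp_rot': array([-3.10145844e+00, -4.92262851e-01,  3.39892682e-04]), 'contact_force': array([-0.77375915,  0.21469914, -0.24138197]), 'torque': array([-0.02925975,  0.02941377, -0.02931532]), 'grip_force': 0.0, 'opening': 85.13958885789864}
0.0039815621739251635 [[536.56146363   0.         275.61266365]
 [  0.         536.56146363 222.23491771]
 [  0.           0.           1.        ]] [ 396.24806944 1098.57541367 1041.50839346] [ 379.85152255  445.93507017 1018.22105145]
```

View pics/scene0.png

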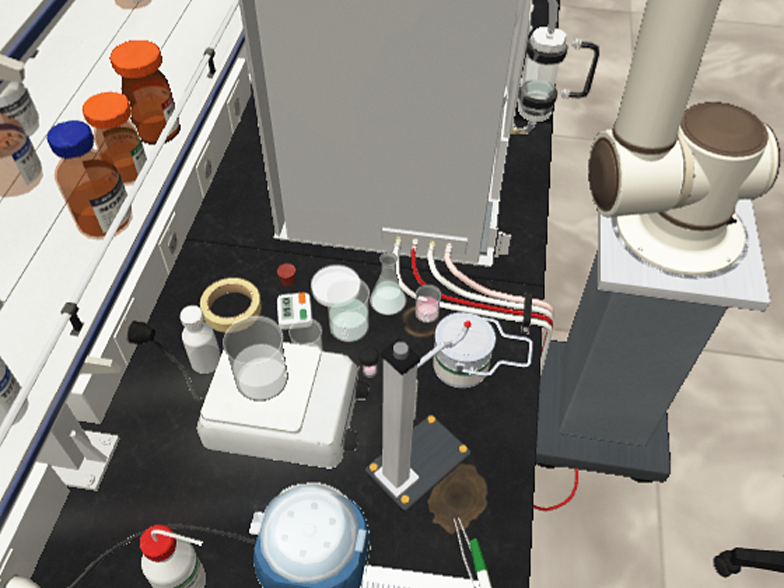

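View pics/top0.png

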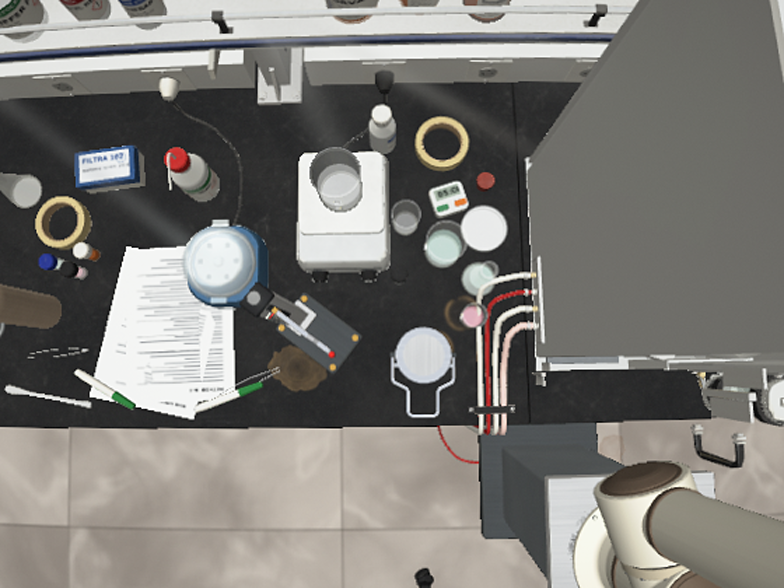

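The scene view shows the can at (465,350), its bail folded toward the robot with the bar at about (528,350). The hook's red ball is at (467,324) and the column top at (400,350). In the top view the can is at (424,354), the bar at (424,414), the ball at (332,354) and the column top at (258,298).

```bash
python3 - <<'E'
from h import *
import pickle
a,b=pickle.load(open("f0.pkl","rb"))
def red(f,c,w=14):
    im=f["frame"].astype(int);x,y=c
    s=im[y-w:y+w,x-w:x+w];m=(s[...,0]>130)&(s[...,1]<80)&(s[...,2]<80)
    v,u=np.nonzero(m);return np.array([u.mean()+x-w,v.mean()+y-w]),len(u)
pa,na=red(a,(334,231));pb,nb=red(b,(237,253));print(pa,na,pb,nb)
rs=[(o,d[0]) for o,d in (rays(a,[pa]),rays(b,[pb]))]
print("ball tri",tri(rs))
for f,p in((a,pa),(b,pb)):
    C=cloud(f);print(" depth",C[int(round(p[1])),int(round(p[0]))])
for f,n in((a,"scene"),(b,"top")):
    C=cloud(f)
    z=C[...,2]
    print(n,"bench",np.median(z[(abs(z)<15)&(f["range_z"]>0)]))
    # can region
    m=(f["range_z"]>0)&(C[...,0]>200)&(C[...,0]<420)&(C[...,1]>250)&(C[...,1]<560)
    # lid
    L=m&(z>75)&(z<100)
    n_,lab,st,ce=cv2.connectedComponentsWithStats(L.astype(np.uint8))
    for i in range(1,n_):
        if st[i,4]>150:
            P=C[lab==i];print(" lid",st[i,4],P.min(0),P.max(0),P.mean(0),(P.max(0)+P.min(0))/2)
            (cx,cy),rad=cv2.minEnclosingCircle(P[:,:2].astype(np.float32));print(cx,cy,rad)
    for xr in (310,): pass
    B=m&(z>50)&(z<74)
    n_,lab,st,ce=cv2.connectedComponentsWithStats(B.astype(np.uint8),connectivity=8)
    for i in range(1,n_):
        if st[i,4]>20: 
            P=C[lab==i];print(" bail?",st[i],P.min(0),P.max(0),np.median(P[:,2]))
    # column top & base
    m=(f["range_z"]>0)&(z>330)&(z<370)&(C[...,1]>400)&(C[...,1]<900)&(C[...,0]<600)&(C[...,0]>200)
    P=C[m];print(" knob",len(P),P.mean(0),P.min(0),P.max(0)) if len(P) else 0
    H=(f["range_z"]>0)&(z>276)&(z<310)&(C[...,1]>400)&(C[...,1]<800)&(C[...,0]<500)&(C[...,0]>200)
    P=C[H];print(" hook",len(P),P.mean(0),P.min(0),P.max(0)) if len(P) else 0
E
```

```text
[338.71794872 222.61538462] 39 [236.58823529 252.88235294] 17
ball tri [380.92590982 523.0089508  315.88603892]
 depth [368.18696333 287.06570515  16.81054258]
 depth [384.83041543 524.20795043 296.56141121]
scene bench 0.2684276679675577
 lid 1062 [334.10779082 340.92474432  75.27931882] [419.92979201 439.76241324  91.35151173] [377.31878164 393.83599298  84.65747246] [377.01879142 390.34357878  83.31541528]
382.0166931152344 390.2283935546875 49.64609146118164
 bail? [313 227  67  42 465] [274.7098586  334.59297562  50.04076758] [418.62419259 449.31727421  73.96343621] 67.27303069828304
 knob 409 [454.29822634 621.86242247 341.25740249] [432.91559565 596.92357815 330.60533463] [476.9583132  639.75092775 354.63648667]
 hook 456 [433.64932227 598.09080313 291.01662117] [378.9971264  521.95619395 276.03090249] [475.07957169 637.61158824 309.79954459]
top bench 0.3182224945037433
 lid 1150 [338.25972315 342.04610803  79.45350737] [419.97662453 436.34795395  90.83624294] [381.08089946 389.09037068  84.84003112] [379.11817384 389.19703099  85.14487516]
384.45416259765625 389.1347961425781 47.91067886352539
 bail? [279 251  47  47 272] [277.21894641 332.92089513  61.68344376] [389.81706525 445.875039    73.05414857] 67.64897846148466
 knob 340 [455.60539351 615.47586901 340.93030553] [435.41137686 595.20484195 331.83298485] [477.06373402 638.56191454 354.43663291]
 hook 282 [425.57078009 575.98142612 289.37589541] [382.97269961 520.71158165 276.00960872] [473.20028276 617.53747858 309.57385563]
```

```bash
python3 - <<'E'
from h import *
import pickle
a,b=pickle.load(open("f0.pkl","rb"))
def red(f,c,w=5):
    im=f["frame"].astype(int);x,y=c
    s=im[y-w:y+w+1,x-w:x+w+1];m=(s[...,0]>s[...,1]+60)&(s[...,0]>110)
    v,u=np.nonzero(m);return np.array([u.mean()+x-w,v.mean()+y-w]),len(u)
pa,na=red(a,(334,231));pb,nb=red(b,(237,253));print(pa,na,pb,nb)
print("ball tri",tri([(o,d[0]) for o,d in (rays(a,[pa]),rays(b,[pb]))]))
for f,p in((a,pa),(b,pb)):
    C=cloud(f);print(" depth",C[int(round(p[1])),int(round(p[0]))])
for f,n in((a,"scene"),(b,"top")):
    C=cloud(f);z=C[...,2];ok=f["range_z"]>0
    g=lambda x0,x1,y0,y1,z0,z1:C[ok&(C[...,0]>x0)&(C[...,0]<x1)&(C[...,1]>y0)&(C[...,1]<y1)&(z>z0)&(z<z1)]
    P=g(320,450,325,455,80,95);c=cv2.minEnclosingCircle(P[:,:2].astype(np.float32));print(n,"can",c,np.median(P[:,2]))
    # robust circle from angular extremes
    ang=np.arctan2(P[:,1]-c[0][1],P[:,0]-c[0][0]);rr=np.hypot(P[:,0]-c[0][0],P[:,1]-c[0][1])
    P=g(265,345,330,455,58,76)
    for lo in range(270,350,8):
        Q=P[(P[:,0]>=lo)&(P[:,0]<lo+8)]
        if len(Q): print("  ",lo,len(Q),Q[:,1].min().round(1),Q[:,1].max().round(1),Q[:,1].mean().round(1),np.median(Q[:,2]).round(1),Q[:,0].mean().round(1))
    k=g(420,490,580,650,346,358);print(" knobtop",len(k),(k.min(0)+k.max(0))/2)
    t=g(425,490,580,650,310,329);print(" col",len(t),t.mean(0))
    h=g(370,425,505,585,270,312)
    for lo in range(376,424,6):
        Q=h[(h[:,0]>=lo)&(h[:,0]<lo+6)]
        if len(Q): print("  hook",len(Q),Q.mean(0).round(1))
    # base plate
    B=g(250,520,450,700,14,22);rect=cv2.minAreaRect(B[:,:2].astype(np.float32));print(" base",len(B),rect)
E
```

```text
[333.5 231. ] 16 [236.58823529 252.88235294] 17
ball tri [384.3267257  525.35035077 293.3414818 ]
 depth [382.74905126 526.88095209 295.50432345]
 depth [384.83041543 524.20795043 296.56141121]
scene can ((382.0166931152344, 390.2283935546875), 49.64609146118164) 84.80333669015113
   270 28 371.3 415.4 394.6 68.8 276.3
   278 28 366.8 422.4 393.6 68.4 280.9
   286 16 364.5 420.5 396.2 67.6 289.8
   294 18 363.4 424.2 393.1 67.6 298.2
   302 15 365.9 421.6 391.1 68.9 306.0
   310 17 361.9 421.3 397.0 67.3 313.9
   318 21 358.1 424.5 393.5 67.3 322.7
   326 31 339.5 440.3 390.0 68.3 330.1
   334 26 337.1 446.7 403.8 68.9 338.4
   342 10 336.7 446.2 409.2 66.5 343.3
 knobtop 102 [454.5420819  617.4163197  350.37532627]
 col 138 [453.38651909 628.04169367 318.65649645]
  hook 8 [380.7 527.3 292.9]
  hook 38 [385.3 529.6 288.3]
  hook 24 [390.8 536.4 278.3]
  hook 18 [397.  544.6 277.3]
  hook 14 [402.9 553.  283.7]
  hook 18 [408.9 560.9 289.9]
  hook 21 [415.  567.5 290.7]
  hook 20 [421.  575.4 291. ]
 base 1620 ((383.7017822265625, 614.0346069335938), (140.57859802246094, 195.86329650
[... 228 characters left out ...]
.8
   294 14 364.7 418.2 387.8 67.8 297.6
   302 14 364.3 418.0 394.8 68.1 305.9
   310 12 364.2 417.9 391.1 68.7 313.9
   318 17 356.6 420.0 385.1 67.0 322.1
   326 29 344.0 436.9 396.0 67.6 330.3
   334 21 336.5 444.1 387.1 67.5 337.7
   342 5 333.8 444.1 378.9 66.1 343.9
 knobtop 74 [455.5819321  617.29692582 351.01980274]
 col 30 [449.007686   606.42503678 317.16975598]
  hook 15 [385.1 525.1 294. ]
  hook 18 [390.7 530.3 283.9]
  hook 18 [396.6 538.8 276.7]
  hook 19 [402.6 546.  278.6]
  hook 25 [408.9 554.2 286.6]
  hook 19 [415.5 562.7 290.3]
  hook 19 [421.3 570.3 290.8]
 base 1264 ((411.44525146484375, 594.7401123046875), (187.29725646972656, 191.63235473632812), 83.57437133789062)
```

Emit:
drive_tool(steps=[{"linear":[0,0,-0.04],"dr":[0,0,0],"claw":1},{"linear":[0,0,-0.08],"dr":[0,0,0],"claw":1},{"linear":[0,0,-0.12],"dr":[0,0,0],"claw":1},{"linear":[0,0,-0.15],"dr":[0,0,7],"claw":1},{"linear":[0,0,-0.18],"dr":[0,0,10],"claw":1}])

```text
t: 0.52
tcp_pos: [170.2, -522.6, 413.1]
tcp_rot: [3.134, 0.21, 0.0]
contact_force: [0.8, -1.6, 1.0]
opening: 25.5
grip_force: 0.0
```

```bash
cat >> h.py <<'E'
def rec():
    s=r.state();open("log.txt","a").write(repr([list(s["qpos"]),list(s["tcp_pos"]),list(s["tcp_rot"])])+"\n");return s
E
python3 - <<'E'
from h import *
s=rec();print(s)
E
```

```text
{'t': 0.5167, 'qpos': array([-1.25601164e+00,  2.62057049e-01,  7.53414847e-01,  2.06129238e+00,
        2.02391989e-05,  1.75145907e+00]), 'joint_velocities': array([-1.36961425e-04,  6.01274109e-01,  1.51611504e+00,  9.24501838e-01,
       -1.12570449e-03,  5.44160862e-01]), 'joint_torque': array([ 2.10169521e-03, -6.26775098e+01,  3.11895275e+01, -1.86893921e+00,
        1.69490254e-04, -2.87113572e-01]), 'tcp_pos': array([ 170.16620759, -522.5867497 ,  413.06871196]), 'tcp_rot': array([3.13370253e+00, 2.10464743e-01, 3.62630270e-04]), 'contact_force': array([ 0.82413355, -1.62769893,  0.98615013]), 'torque': array([-0.08208456, -0.00080484, -0.00114599]), 'grip_force': 0.0, 'opening': 25.496678261894157}
```

Emit:
drive_tool(steps=[{"linear":[-0.007,-0.04,0],"dr":[0,0,0],"claw":1},{"linear":[-0.014,-0.08,0],"dr":[0,0,0],"claw":1},{"linear":[-0.021,-0.12,0],"dr":[0,0,0],"claw":1},{"linear":[-0.028,-0.16,0],"dr":[0,0,0],"claw":1},{"linear":[-0.035,-0.2,0],"dr":[0,0,0],"claw":1},{"linear":[-0.042,-0.24,0],"dr":[0,0,0],"claw":1},{"linear":[-0.049,-0.28,0],"dr":[0,0,0],"claw":1},{"linear":[-0.056,-0.32,0],"dr":[0,0,0],"claw":1}])

```text
t: 1.18
tcp_pos: [69.5, -212.0, 410.9]
tcp_rot: [-3.134, -0.22, 0.0]
contact_force: [-0.2, -0.4, -0.0]
opening: 0.4
grip_force: 0.0
```

```bash
cat >> h.py <<'E'
def rel(T0,T1):
    # T=(pos mm, 3x3): shift (m) and turn (deg) in tool axes of T0
    return (T0[1].T@(np.array(T1[0])-T0[0])/1000).round(4),np.degrees(R.from_matrix(T0[1].T@T1[1]).as_rotvec()).round(2)
def cur():
    s=r.state();return np.array(s["tcp_pos"]),R.from_rotvec(s["tcp_rot"]).as_matrix()
def pose(p,yaw,pitch=0):
    # tool down, tool y at azimuth yaw(deg)
    a=np.radians(yaw);y=np.array([np.cos(a),np.sin(a),0]);x=np.array([-np.sin(a),np.cos(a),0])
    M=np.c_[x,y,[0,0,-1]]@R.from_euler("y",-pitch,degrees=True).as_matrix()
    return np.array(p,float),M
E
python3 - <<'E'
from h import *
s=rec();print(s["qpos"],s["tcp_pos"],np.hypot(*s["tcp_pos"][:2]),s["joint_velocities"].round(2))
E
```

```text
[-1.25413919e+00 -4.84427134e-01  8.08682927e-02  2.13621383e+00
  1.39544013e-06  1.74723450e+00] [  69.45920074 -211.96910272  410.85118468] 223.05936670500827 [ 0.01 -0.96 -0.54  0.42  0.    0.  ]
```

```bash
python3 - <<'E'
from h import *
from scipy.optimize import least_squares
D=[(.08744,.17511,549.77,230.58)]+[(q[1],q[2],np.hypot(p[0],p[1]),p[2]) for q,p,_ in map(eval,open("log.txt"))]
D=np.array(D)
def f(x):
    c,a2,a3,de,d=x;e=D[:,1]-D[:,0]+de
    return np.r_[c+a2*np.sin(D[:,0])+a3*np.cos(e)-D[:,2],d+a2*np.cos(D[:,0])+a3*np.sin(e)-D[:,3]]
for x0 in ([20,334,502,0,-146],[0,400,400,.3,0]):
    s=least_squares(f,x0);print(s.x.round(3),s.fun.round(2))
c,a2,a3,de,d=s.x
for R_,Z in((180,430),(170,400),(190,450),(670,270),(547,130),(547,180)):
    g=lambda q:[c+a2*np.sin(q[0])+a3*np.cos(q[1]-q[0]+de)-R_,d+a2*np.cos(q[0])+a3*np.sin(q[1]-q[0]+de)-Z]
    q=least_squares(g,[0,0.1]);print(R_,Z,q.x.round(3),(1.571+q.x[1]-q.x[0]).round(3),q.cost)
E
```

```text
[-3.25000e-01  4.20875e+02  5.19446e+02  6.60000e-02 -2.68103e+02] [-0.   -0.    0.   -0.    0.01 -0.01]
[-3.25000e-01  4.20875e+02  5.19446e+02  6.60000e-02 -2.68103e+02] [-0.   -0.    0.   -0.    0.01 -0.01]
180 430 [-0.537  0.102] 2.21 2.4109810695863223e-23
170 400 [-0.601 -0.001] 2.171 3.6350710512584224e-27
190 450 [-0.487  0.177] 2.235 1.71252236192619e-24
670 270 [0.428 0.665] 1.808 1.6155871338926322e-27
547 130 [ 0.067 -0.04 ] 1.463 0.0
547 180 [0.068 0.057] 1.56 3.6350710512584224e-27
```

```bash
python3 - <<'E'
from h import *
s=r.state();p=np.array(s["tcp_pos"]);T=cur()
az0=np.degrees(np.arctan2(p[1],p[0]));y0=np.degrees(np.arctan2(T[1][1,1],T[1][0,1]));print(az0,y0)
N=26;W=[(p,T[1])]
for k in range(1,25):
    rr=max(182,223-14*k); 
    if k>16: rr=182+ (k-16)*12
    f=max(0,(k-1))/23
    az=az0+f*(75-az0);ya=y0+f*(90-y0);z=min(430,411+3*k)
    W.append(pose([rr*np.cos(np.radians(az)),rr*np.sin(np.radians(az)),z],ya))
for c in range(0,24,8):
    print()
    for k in range(1,9):
        l,d=rel(W[c],W[c+k]);print(l.round(3).tolist(),d.round(1).tolist())
E
```

```text
-71.8567804281149 -81.96604525701493

[-0.002, -0.014, -0.003] [-0.0, 0.0, 0.0]
[0.016, -0.033, -0.006] [-0.0, 0.0, -7.5]
[0.032, -0.052, -0.009] [-0.0, 0.0, -15.0]
[0.05, -0.061, -0.012] [-0.0, -0.0, -22.4]
[0.067, -0.072, -0.015] [-0.0, -0.0, -29.9]
[0.083, -0.084, -0.018] [-0.0, -0.0, -37.4]
[0.097, -0.099, -0.019] [-0.0, -0.0, -44.9]
[0.11, -0.115, -0.019] [-0.0, -0.0, -52.3]

[0.02, -0.002, 0.0] [0.0, 0.0, -7.5]
[0.04, -0.006, 0.0] [0.0, 0.0, -15.0]
[0.059, -0.013, 0.0] [0.0, 0.0, -22.4]
[0.078, -0.021, 0.0] [0.0, 0.0, -29.9]
[0.095, -0.032, 0.0] [0.0, 0.0, -37.4]
[0.111, -0.044, 0.0] [0.0, 0.0, -44.9]
[0.126, -0.058, 0.0] [0.0, 0.0, -52.3]
[0.139, -0.074, 0.0] [0.0, 0.0, -59.8]

[0.02, 0.013, 0.0] [0.0, 0.0, -7.5]
[0.043, 0.024, 0.0] [0.0, 0.0, -15.0]
[0.068, 0.032, 0.0] [0.0, 0.0, -22.4]
[0.096, 0.036, 0.0] [0.0, 0.0, -29.9]
[0.125, 0.037, 0.0] [0.0, 0.0, -37.4]
[0.155, 0.034, 0.0] [0.0, 0.0, -44.9]
[0.185, 0.028, 0.0] [0.0, 0.0, -52.3]
[0.216, 0.016, 0.0] [0.0, 0.0, -59.8]
```

Emit:
drive_tool(steps=[{"linear":[-0.002,-0.014,-0.003],"dr":[0,0,0],"claw":1},{"linear":[0.014,-0.033,-0.006],"dr":[0,0,-7],"claw":1},{"linear":[0.032,-0.052,-0.009],"dr":[0,0,-14],"claw":1},{"linear":[0.05,-0.061,-0.012],"dr":[0,0,-21],"claw":1},{"linear":[0.067,-0.072,-0.015],"dr":[0,0,-28],"claw":1},{"linear":[0.083,-0.084,-0.018],"dr":[0,0,-35],"claw":1},{"linear":[0.097,-0.099,-0.019],"dr":[0,0,-42],"claw":1},{"linear":[0.11,-0.115,-0.019],"dr":[0,0,-49],"claw":1}])

```text
t: 1.85
tcp_pos: [163.7, -84.0, 430.4]
tcp_rot: [-2.756, -1.508, 0.0]
contact_force: [0.5, -1.1, 0.7]
opening: -0.0
grip_force: 0.0
```

```bash
python3 - <<'E'
from h import *
s=r.state();p=np.array(s["tcp_pos"]);T=cur();print(p,s["qpos"],np.hypot(p[0],p[1]),s["contact_force"])
az0=np.degrees(np.arctan2(p[1],p[0]));y0=np.degrees(np.arctan2(T[1][1,1],T[1][0,1]));print(az0,y0)
W=[(p,T[1])]
for k in range(1,17):
    rr=182+max(0,(k-9)*12); f=k/16
    az=az0+f*(75-az0);ya=y0+f*(90-y0);z=430
    W.append(pose([rr*np.cos(np.radians(az)),rr*np.sin(np.radians(az)),z],ya))
for c in (0,8):
    print()
    for k in range(1,9):
        l,d=rel(W[c],W[c+k]);print(l.round(3).tolist(),d.round(1).tolist())
E
```

```text
[163.73906235 -84.0102132  430.35336035] [-4.74032247e-01 -5.29109924e-01  1.06383902e-01  2.20630442e+00
 -1.26357777e-05  1.66628097e+00] 184.0331395723001 [ 0.54589946 -1.10907165  0.65465248]
-27.161168287658704 -32.63091444423509

[0.02, -0.005, 0.0] [-0.0, 0.0, -7.7]
[0.039, -0.01, 0.0] [-0.0, 0.0, -15.3]
[0.058, -0.018, 0.0] [-0.0, 0.0, -23.0]
[0.076, -0.027, 0.0] [-0.0, 0.0, -30.7]
[0.093, -0.039, 0.0] [-0.0, 0.0, -38.3]
[0.108, -0.052, 0.0] [-0.0, 0.0, -46.0]
[0.122, -0.067, 0.0] [-0.0, 0.0, -53.6]
[0.134, -0.083, 0.0] [-0.0, 0.0, -61.3]

[0.02, 0.001, 0.0] [0.0, 0.0, -7.7]
[0.042, 0.011, 0.0] [0.0, 0.0, -15.3]
[0.066, 0.018, 0.0] [0.0, 0.0, -23.0]
[0.092, 0.022, 0.0] [0.0, 0.0, -30.7]
[0.12, 0.023, 0.0] [0.0, 0.0, -38.3]
[0.149, 0.02, 0.0] [0.0, 0.0, -46.0]
[0.178, 0.013, 0.0] [0.0, 0.0, -53.6]
[0.208, 0.002, 0.0] [0.0, 0.0, -61.3]
```

Emit:
drive_tool(steps=[{"linear":[0.018,-0.005,0],"dr":[0,0,-7],"claw":1},{"linear":[0.037,-0.01,0],"dr":[0,0,-14],"claw":1},{"linear":[0.056,-0.018,0],"dr":[0,0,-21],"claw":1},{"linear":[0.074,-0.027,0],"dr":[0,0,-28],"claw":1},{"linear":[0.091,-0.039,0],"dr":[0,0,-35],"claw":1},{"linear":[0.107,-0.052,0],"dr":[0,0,-42],"claw":1},{"linear":[0.122,-0.067,0],"dr":[0,0,-49],"claw":1},{"linear":[0.134,-0.083,0],"dr":[0,0,-56],"claw":1}])

```text
t: 2.52
tcp_pos: [166.3, 74.1, 430.1]
tcp_rot: [-1.725, -2.625, 0.0]
contact_force: [-0.0, -0.2, 0.2]
opening: -0.5
grip_force: 0.0
```

```bash
python3 - <<'E'
from h import *
s=r.state();p=np.array(s["tcp_pos"]);T=cur();print(p,s["qpos"],s["contact_force"])
# to a stand-off: above/before the bar, pitched 50 deg
for P in (pose([130,300,380],90,50),pose([170,391,330],90,50),pose([235,391.4,100],90,50)):
    print(rel(T,P))
E
```

```text
[166.26396008  74.12414286 430.10251365] [ 4.19295021e-01 -5.32923275e-01  1.03986212e-01  2.20803588e+00
  5.05292165e-05  1.58190920e+00] [-0.01392998 -0.21427789  0.19106897]
(array([0.2217, 0.0564, 0.0501]), array([-28.99, -44.11, -62.13]))
(array([0.2894, 0.1292, 0.1001]), array([-28.99, -44.11, -62.13]))
(array([0.2639, 0.1891, 0.3301]), array([-28.99, -44.11, -62.13]))
```

Emit:
drive_tool(steps=[{"linear":[0.222,0.056,0.05],"dr":[-23,-35,-62],"claw":1},{"linear":[0.222,0.056,0.05],"dr":[-23,-35,-62],"claw":1},{"linear":[0.222,0.056,0.05],"dr":[-23,-35,-62],"claw":1},{"linear":[0.222,0.056,0.05],"dr":[-23,-35,-62],"claw":1},{"linear":[0.222,0.056,0.05],"dr":[-23,-35,-62],"claw":1},{"linear":[0.222,0.056,0.05],"dr":[-23,-35,-62],"claw":1},{"linear":[0.222,0.056,0.05],"dr":[-23,-35,-62],"claw":1},{"linear":[0.222,0.056,0.05],"dr":[-23,-35,-62],"claw":1}])

```text
t: 3.18
tcp_pos: [134.5, 279.3, 385.2]
tcp_rot: [0.851, 2.649, -0.015]
contact_force: [2.8, 0.9, 0.3]
opening: -0.0
grip_force: 0.0
```

```bash
python3 - <<'E'
from h import *
s=rec();p=np.array(s["tcp_pos"]);T=cur();print(p,s["qpos"],s["joint_velocities"].round(2));print(T[1].round(2))
for P in (pose([160,391,300],90,42),pose([220,391.4,110],90,45)):
    print(rel(T,P))
E
```

```text
[134.45197191 279.26765178 385.1627623 ] [ 1.44404235 -0.32881284  0.07742742  2.05633566 -0.35128476  2.07982892] [ 1.4   0.82  0.14 -0.3  -0.77  0.18]
[[-0.75  0.57  0.33]
 [ 0.56  0.82 -0.12]
 [-0.34  0.1  -0.94]]
(array([0.0723, 0.0976, 0.0751]), array([-13.18, -19.74, -32.65]))
(array([0.0915, 0.1132, 0.2728]), array([-14.05, -22.65, -32.35]))
```

Emit:
drive_tool(steps=[{"linear":[0.072,0.098,0.075],"dr":[-13,-20,-33],"claw":1},{"linear":[0.072,0.098,0.075],"dr":[-13,-20,-33],"claw":1},{"linear":[0.072,0.098,0.075],"dr":[-13,-20,-33],"claw":1},{"linear":[0.072,0.098,0.075],"dr":[-13,-20,-33],"claw":1},{"linear":[0.072,0.098,0.075],"dr":[-13,-20,-33],"claw":1},{"linear":[0.072,0.098,0.075],"dr":[-13,-20,-33],"claw":1},{"linear":[0.072,0.098,0.075],"dr":[-13,-20,-33],"claw":1},{"linear":[0.072,0.098,0.075],"dr":[-13,-20,-33],"claw":1}])

```text
t: 3.85
tcp_pos: [161.0, 389.4, 299.4]
tcp_rot: [-0.001, 2.41, -0.01]
contact_force: [0.4, -0.9, 0.4]
opening: 0.2
grip_force: 0.0
```

```bash
python3 - <<'E'
from h import *
s=rec();p=np.array(s["tcp_pos"]);T=cur();print(p,s["qpos"],s["joint_velocities"].round(2));print(T[1].round(3))
for P in (pose([220,391.4,110],90,45),pose([225,391.4,70],90,45)):
    print(rel(T,P))
f=r.grab_frame("wrist");C=cloud(f,s);save("wrist1",f)
a=r.grab_frame("top");save("top1",a)
ok=f["range_z"]>0
P=C[ok&(C[...,0]>265)&(C[...,0]<320)&(C[...,1]>340)&(C[...,1]<440)&(C[...,2]>55)&(C[...,2]<80)]
print(len(P),P.min(0),P.max(0),np.median(P,0))
for lo in range(272,320,6):
    Q=P[(P[:,0]>=lo)&(P[:,0]<lo+6)]
    if len(Q): print(lo,len(Q),Q[:,1].min().round(1),Q[:,1].max().round(1),np.median(Q[:,2]).round(1),np.median(Q[:,0]).round(1))
E
```

```text
[161.02145859 389.44206949 299.37645715] [ 1.64546029 -0.26185698 -0.15812691  1.75070556 -0.7279549   1.67377189] [-0.02  0.    0.03  0.01  0.01  0.01]
[[-0.744  0.002  0.668]
 [-0.003  1.    -0.007]
 [-0.668 -0.008 -0.744]]
(array([0.0825, 0.0035, 0.1803]), array([-0.4 , -3.11,  0.21]))
(array([0.1055, 0.0038, 0.2134]), array([-0.4 , -3.11,  0.21]))
352 [273.11780883 359.97750164  63.79946937] [319.95851717 419.84662063  69.69526861] [279.35684146 389.73954716  67.65966179]
272 153 366.1 415.9 67.2 275.4
278 47 363.3 418.8 67.6 279.4
284 27 362.9 419.2 67.7 287.3
290 27 362.6 419.4 67.7 292.8
296 25 362.6 419.7 68.2 299.0
302 22 363.4 419.0 67.9 305.7
308 22 363.1 419.3 67.8 310.8
314 29 360.0 419.8 68.1 317.2
```

View pics/top1.png

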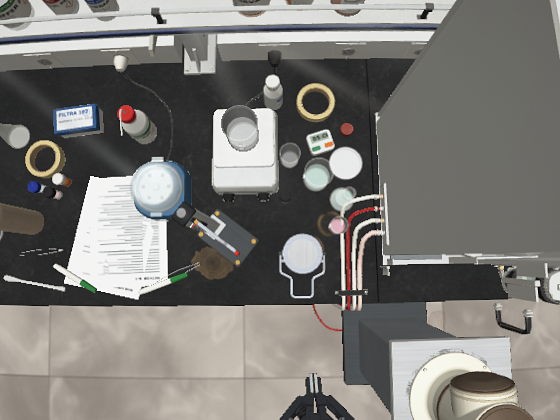

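View pics/wrist1.png

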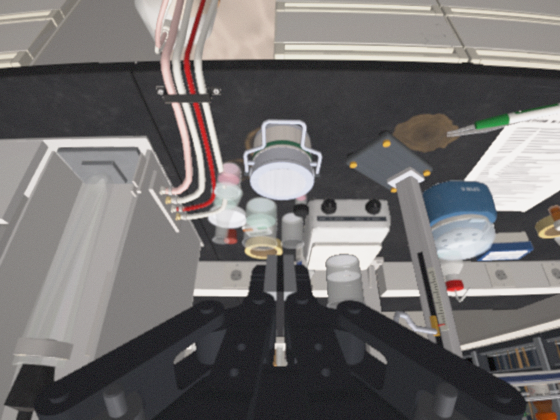

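Emit:
drive_tool(steps=[{"linear":[0.018,0.001,0.035],"dr":[0,-1,0],"claw":1},{"linear":[0.036,0.002,0.07],"dr":[0,-2,0],"claw":1},{"linear":[0.053,0.003,0.106],"dr":[-0.4,-3,0.2],"claw":1},{"linear":[0.071,0.004,0.142],"dr":[-0.4,-3,0.2],"claw":1},{"linear":[0.088,0.004,0.178],"dr":[-0.4,-3,0.2],"claw":1},{"linear":[0.1055,0.004,0.213],"dr":[-0.4,-3,0.2],"claw":1},{"linear":[0.1055,0.004,0.213],"dr":[-0.4,-3,0.2],"claw":1}])

```text
t: 4.53
tcp_pos: [226.6, 387.6, 64.3]
tcp_rot: [-0.001, 2.359, -0.011]
contact_force: [-0.4, -0.8, -0.7]
opening: 0.2
grip_force: 0.0
```

```bash
python3 - <<'E'
from h import *
s=rec();p=np.array(s["tcp_pos"]);T=cur();print(p,s["qpos"],s["joint_velocities"].round(2),s["contact_force"]);print(T[1].round(3))
f=r.grab_frame("wrist");print(f["tool_from_camera"][:3,3])
C=cloud(f,s);ok=f["range_z"]>0
P=C[ok&(C[...,0]>260)&(C[...,0]<320)&(C[...,1]>340)&(C[...,1]<440)&(C[...,2]>55)&(C[...,2]<80)]
for lo in range(266,320,6):
    Q=P[(P[:,0]>=lo)&(P[:,0]<lo+6)]
    if len(Q): print(lo,len(Q),Q[:,1].min().round(1),Q[:,1].max().round(1),np.median(Q[:,2]).round(1),np.median(Q[:,0]).round(1))
# arc: bar centre positions for angles, TCP for contact
off=np.array([3.9,0,15.2])
T0=pose([262,391.2,38],90,45);print(rel(T,T0))
for a in (0,12,24,36,48,60,72,84,92):
    pass
E
```

```text
[226.56840671 387.64031596  64.29222524] [ 1.50505782 -0.27471082 -0.64448506  1.14658431 -0.78088801  1.48180283] [ 0.03 -0.03  0.13  0.18 -0.02  0.06] [-0.36649726 -0.8186099  -0.68326093]
[[-0.709  0.003  0.705]
 [-0.004  1.    -0.008]
 [-0.705 -0.008 -0.709]]
[  78.84640264   -0.3792666  -142.47379209]
272 68 408.7 417.6 65.8 275.9
278 31 363.9 419.8 67.1 279.3
284 14 415.3 420.0 67.8 287.1
290 11 415.0 418.3 68.0 292.6
296 10 414.8 419.1 67.3 298.2
(array([-0.0066,  0.0039,  0.0436]), array([-0.44, -0.18,  0.23]))
```

Emit:
drive_tool(steps=[{"linear":[-0.003,0.003,0.022],"dr":[-0.4,0,0.2],"claw":1},{"linear":[-0.007,0.004,0.044],"dr":[-0.4,0,0.2],"claw":1},{"linear":[-0.007,0.004,0.044],"dr":[-0.4,0,0.2],"claw":1},{"linear":[-0.007,0.004,0.044],"dr":[-0.4,0,0.2],"claw":1}])

```text
t: 4.92
tcp_pos: [262.1, 396.3, 46.9]
tcp_rot: [0.003, 2.357, 0.012]
contact_force: [-0.7, -0.3, 0.2]
opening: -0.2
grip_force: 0.0
```

```bash
python3 - <<'E'
from h import *
s=rec();p=np.array(s["tcp_pos"]);T=cur();print(p,s["contact_force"]);print(T[1].round(3))
f=r.grab_frame("scene");save("scene2",f,(270,180,480,300),3.5)
prev=None
pos=[np.array([273,391.2,38]),]
for a in (0,6,12,18,24,30,36,42,48,54,60,65,70,74,78,81,84,86,88,90):
    B=np.array([382-105*np.cos(np.radians(a)),391.2,66+105*np.sin(np.radians(a))])
    print(a,rel(T,(B-[3.9,0,15.2],T[1]))[0].round(3).tolist())
print(rel(T,(np.array([273,391.2,38]),T[1]))[0])
E
```

```text
[262.09350717 396.2572317   46.87325056] [-0.6906112  -0.32037598  0.21861742]
[[-0.707 -0.001  0.707]
 [ 0.006  1.     0.007]
 [-0.707  0.01  -0.707]]
0 [-0.011, -0.005, 0.005]
6 [-0.019, -0.005, -0.002]
12 [-0.028, -0.005, -0.009]
18 [-0.037, -0.005, -0.014]
24 [-0.047, -0.005, -0.019]
30 [-0.058, -0.004, -0.022]
36 [-0.068, -0.004, -0.024]
42 [-0.079, -0.004, -0.026]
48 [-0.09, -0.004, -0.026]
54 [-0.101, -0.004, -0.024]
60 [-0.112, -0.004, -0.022]
65 [-0.121, -0.004, -0.02]
70 [-0.129, -0.004, -0.016]
74 [-0.136, -0.004, -0.013]
78 [-0.142, -0.004, -0.009]
81 [-0.146, -0.004, -0.006]
84 [-0.151, -0.004, -0.002]
86 [-0.154, -0.004, -0.0]
88 [-0.156, -0.004, 0.002]
90 [-0.159, -0.004, 0.005]
[-0.0015 -0.0052  0.0139]
```

View pics/scene2.png

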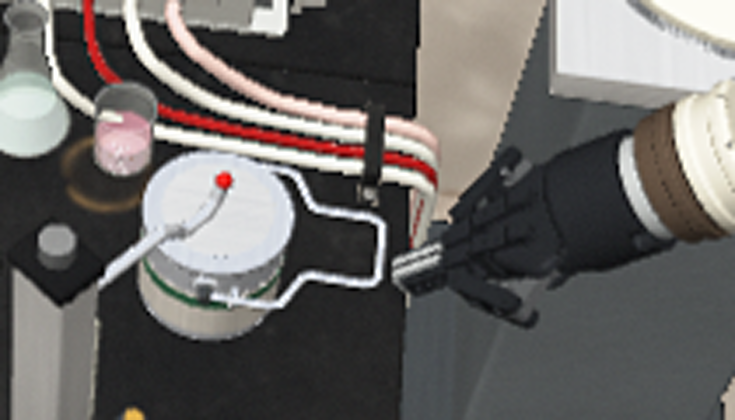

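The fingertip at (405,270) is just short of the bar at (380,250), roughly at mid-bar. I'll settle before continuing.

Emit:
drive_tool(steps=[{"linear":[0,0,0],"dr":[0,0,0],"claw":1},{"linear":[0,0,0],"dr":[0,0,0],"claw":1},{"linear":[0,0,0],"dr":[0,0,0],"claw":1},{"linear":[0,0,0],"dr":[0,0,0],"claw":1}])

```text
t: 5.3
tcp_pos: [261.2, 395.9, 45.1]
tcp_rot: [-0.001, 2.357, 0.011]
contact_force: [0.7, -0.8, -0.6]
opening: 0.1
grip_force: 0.0
```

```bash
python3 - <<'E'
from h import *
s=rec();print(s["tcp_pos"],s["tcp_rot"],s["contact_force"],s["joint_velocities"].round(3))
E
```

```text
[261.21838414 395.93506062  45.06996389] [-1.31133810e-03  2.35668133e+00  1.07452433e-02] [ 0.69835914 -0.75936938 -0.63319034] [-0.004  0.002 -0.008 -0.003  0.    -0.002]
```

```bash
python3 - <<'E'
from h import *
M=R.from_rotvec([0,3*np.pi/4,0]).as_matrix()
M=R.from_rotvec(r.state()["tcp_rot"]).as_matrix()
T=(np.array([261.2,395.9,45.1]),M)
def B(a): return (np.array([382-105*np.cos(np.radians(a)),391.2,66+105*np.sin(np.radians(a))])-[3.9,0,15.2],M)
S=[(np.array([273,391.2,42]),M)]+[B(a) for a in (0,5,10,15,21,27)]
for x in S: print(rel(T,x)[0].round(3).tolist())
print()
for a in (33,39,45,51,57,62,67,72): print(a,rel(B(27),B(a))[0].round(3).tolist())
E
```

```text
[-0.006, -0.005, 0.01]
[-0.012, -0.005, 0.004]
[-0.019, -0.005, -0.002]
[-0.026, -0.005, -0.007]
[-0.034, -0.004, -0.012]
[-0.044, -0.004, -0.017]
[-0.054, -0.004, -0.021]

33 [-0.011, 0.0, -0.003]
39 [-0.022, 0.0, -0.005]
45 [-0.032, 0.0, -0.005]
51 [-0.043, 0.0, -0.005]
57 [-0.054, 0.0, -0.003]
62 [-0.063, 0.0, -0.001]
67 [-0.072, 0.0, 0.002]
72 [-0.08, 0.0, 0.006]
```

Emit:
drive_tool(steps=[{"linear":[-0.006,-0.005,0.01],"dr":[0,0,0],"claw":1},{"linear":[-0.006,-0.005,0.01],"dr":[0,0,0],"claw":1},{"linear":[-0.012,-0.005,0.004],"dr":[0,0,0],"claw":1},{"linear":[-0.019,-0.005,-0.002],"dr":[0,0,0],"claw":1},{"linear":[-0.026,-0.005,-0.007],"dr":[0,0,0],"claw":1},{"linear":[-0.034,-0.005,-0.012],"dr":[0,0,0],"claw":1},{"linear":[-0.044,-0.005,-0.017],"dr":[0,0,0],"claw":1},{"linear":[-0.054,-0.005,-0.021],"dr":[0,0,0],"claw":1}])

```text
t: 5.97
tcp_pos: [285.2, 390.6, 99.2]
tcp_rot: [-0.001, 2.356, 0.011]
contact_force: [0.1, 0.1, 0.6]
opening: 0.1
grip_force: 0.1
```

```bash
python3 - <<'E'
from h import *
s=rec();print(s["tcp_pos"],s["tcp_rot"],s["contact_force"],s["joint_velocities"].round(2))
f=r.grab_frame("scene");save("scene3",f,(270,160,480,300),3)
C=cloud(f);ok=f["range_z"]>0
E
```

```text
[285.1733431  390.58707434  99.16648793] [-9.76826433e-04  2.35647279e+00  1.08800535e-02] [0.09300223 0.05117344 0.59207918] [-0.13 -0.09  0.16  0.13  0.03 -0.18]
```

View pics/scene3.png

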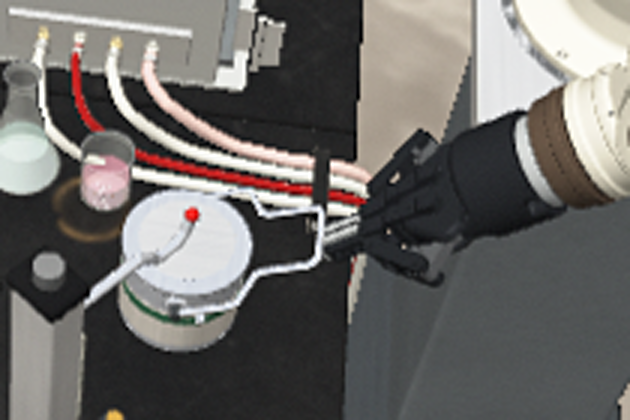

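The bail is rising on the fingertip (bar at about (320,230)). I'll continue the arc.

Emit:
drive_tool(steps=[{"linear":[-0.011,0,-0.003],"dr":[0,0,0],"claw":1},{"linear":[-0.022,0,-0.005],"dr":[0,0,0],"claw":1},{"linear":[-0.032,0,-0.005],"dr":[0,0,0],"claw":1},{"linear":[-0.043,0,-0.005],"dr":[0,0,0],"claw":1},{"linear":[-0.054,0,-0.003],"dr":[0,0,0],"claw":1},{"linear":[-0.063,0,-0.001],"dr":[0,0,0],"claw":1},{"linear":[-0.072,0,0.002],"dr":[0,0,0],"claw":1},{"linear":[-0.08,0,0.006],"dr":[0,0,0],"claw":1}])

```text
t: 6.68
tcp_pos: [346.8, 390.0, 150.4]
tcp_rot: [-0.0, 2.357, 0.01]
contact_force: [-0.7, 0.8, -0.8]
opening: 0.1
grip_force: 0.0
```

Emit:
drive_tool(steps=[{"linear":[0,0,0],"dr":[0,0,0],"claw":1},{"linear":[0,0,0],"dr":[0,0,0],"claw":1}])

```text
t: 6.85
tcp_pos: [346.2, 389.7, 149.7]
tcp_rot: [0.0, 2.357, 0.009]
contact_force: [0.6, -1.3, -1.1]
opening: 0.0
grip_force: 0.0
```

```bash
cat >> h.py <<'E'
def bailpts(fs,zmin=95,zmax=185):
    for f,s in fs:
        C=cloud(f,s);ok=f["range_z"]>0
        P=C[ok&(C[...,0]>290)&(C[...,0]<430)&(C[...,1]>345)&(C[...,1]<440)&(C[...,2]>zmin)&(C[...,2]<zmax)]
        print("n",len(P))
        for lo in range(zmin,zmax,10):
            Q=P[(P[:,2]>=lo)&(P[:,2]<lo+10)]
            if len(Q): print(lo,len(Q),"y",Q[:,1].min().round(1),Q[:,1].max().round(1),"x",np.percentile(Q[:,0],[5,50,95]).round(1),"z",Q[:,2].max().round(1))
E
python3 - <<'E'
from h import *
s=rec();print(s["tcp_pos"],s["tcp_rot"],s["contact_force"],s["joint_velocities"].round(2))
f=r.grab_frame("top");w=r.grab_frame("wrist")
bailpts([(f,None),(w,s)])
M=R.from_rotvec(s["tcp_rot"]).as_matrix()
B=lambda a:(np.array([382-105*np.cos(np.radians(a)),391.2,66+105*np.sin(np.radians(a))])-[3.9,0,15.2],M)
for a in (72,76,80,84,88,90,92,95): print(a,B(a)[0].round(1),rel(B(72),B(a))[0].round(3).tolist())
E
```

```text
[346.20586139 389.68480439 149.66007965] [3.47181868e-04 2.35692509e+00 8.90779538e-03] [ 0.61146424 -1.26739032 -1.10252966] [ 0.02  0.   -0.01  0.01 -0.    0.01]
n 287
105 5 y 436.7 439.1 x [368.3 370.6 372.5] z 113.7
115 33 y 346.2 434.5 x [364.8 367.3 370.6] z 124.9
125 5 y 361.3 416.5 x [365.  365.9 367.7] z 134.8
135 7 y 362.2 417.0 x [361.  362.9 363.8] z 143.7
145 9 y 361.8 417.2 x [336.1 358.7 360.3] z 154.2
155 34 y 362.5 417.7 x [342.  348.5 357. ] z 164.5
165 108 y 367.5 415.7 x [333.7 344.6 353.2] z 175.0
175 86 y 355.6 417.3 x [302.1 328.2 336.3] z 185.0
n 10297
105 107 y 345.1 439.9 x [362.7 365.3 367.1] z 115.0
115 450 y 345.1 437.8 x [360.2 362.6 365.7] z 125.0
125 236 y 360.4 419.0 x [356.4 358.6 361.1] z 135.0
135 294 y 361.4 418.4 x [335.9 354.9 357.3] z 144.9
145 891 y 361.3 418.7 x [325.4 333.2 353.3] z 155.0
155 1385 y 362.3 418.3 x [315.5 324.  349.6] z 165.0
165 1711 y 356.7 420.0 x [303.  306.7 319.9] z 175.0
175 5223 y 345.3 431.0 x [294.  299.3 312.4] z 185.0
72 [345.7 391.2 150.7] [0.0, 0.0, 0.0]
76 [352.7 391.2 152.7] [-0.006, -0.0, 0.004]
80 [359.9 391.2 154.2] [-0.013, -0.0, 0.008]
84 [367.1 391.2 155.2] [-0.018, -0.0, 0.012]
88 [374.4 391.2 155.7] [-0.024, -0.0, 0.017]
90 [378.1 391.2 155.8] [-0.027, -0.0, 0.019]
92 [381.8 391.2 155.7] [-0.029, -0.0, 0.022]
95 [387.3 391.2 155.4] [-0.033, -0.0, 0.026]
```

Emit:
drive_tool(steps=[{"linear":[-0.003,0.001,0.002],"dr":[0,0,0],"claw":1},{"linear":[-0.006,0.001,0.004],"dr":[0,0,0],"claw":1},{"linear":[-0.01,0.001,0.006],"dr":[0,0,0],"claw":1},{"linear":[-0.014,0.001,0.009],"dr":[0,0,0],"claw":1},{"linear":[-0.018,0.001,0.012],"dr":[0,0,0],"claw":1},{"linear":[-0.021,0.001,0.0145],"dr":[0,0,0],"claw":1},{"linear":[-0.024,0.001,0.017],"dr":[0,0,0],"claw":1},{"linear":[-0.026,0.001,0.0185],"dr":[0,0,0],"claw":1}])

```text
t: 7.62
tcp_pos: [377.8, 391.0, 155.1]
tcp_rot: [-0.0, 2.357, 0.009]
contact_force: [-0.5, -0.4, 0.4]
opening: 0.2
grip_force: 0.1
```

Emit:
drive_tool(steps=[{"linear":[-0.001,0,0.001],"dr":[0,0,0],"claw":1},{"linear":[-0.001,0,0.001],"dr":[0,0,0],"claw":1}])

```text
t: 7.78
tcp_pos: [378.9, 391.0, 155.1]
tcp_rot: [-0.0, 2.357, 0.009]
contact_force: [0.7, 0.1, 0.2]
opening: 0.0
grip_force: 0.0
```

```bash
python3 - <<'E'
from h import *
s=rec();print(s["tcp_pos"],s["tcp_rot"],s["contact_force"],s["joint_velocities"].round(2))
f=r.grab_frame("top");w=r.grab_frame("wrist")
bailpts([(f,None),(w,s)])
E
```

```text
[378.93616326 391.02325763 155.1149808 ] [-4.54166421e-04  2.35673564e+00  9.42716490e-03] [0.67956197 0.10840462 0.19839239] [ 0.01 -0.   -0.    0.01 -0.    0.01]
n 198
105 2 y 438.8 438.8 x [384.7 385.7 386.8] z 114.5
115 23 y 345.8 436.5 x [383.1 385.4 386.8] z 124.8
125 5 y 356.1 422.8 x [383.4 384.2 386.5] z 128.4
155 4 y 379.8 417.2 x [379.6 381.2 385.4] z 164.5
165 88 y 362.3 417.3 x [372.6 383.1 385.9] z 175.0
175 76 y 371.9 403.3 x [351.3 368.4 383.4] z 185.0
n 7629
105 50 y 345.2 439.8 x [379.2 381.2 382.3] z 114.9
115 524 y 345.2 439.9 x [378.5 380.5 382.7] z 125.0
125 317 y 356.5 421.3 x [378.8 380.2 382.1] z 135.0
135 306 y 361.0 417.9 x [378.6 380.2 382.1] z 145.0
145 527 y 360.9 418.0 x [363.1 379.2 381.8] z 155.0
155 1203 y 361.3 418.0 x [353.7 362.  381.2] z 165.0
165 1322 y 362.8 416.6 x [343.  351.9 381. ] z 175.0
175 3380 y 353.2 426.9 x [331.6 335.6 348.5] z 185.0
```

Emit:
drive_tool(steps=[{"linear":[0.007,0,-0.007],"dr":[0,0,0],"claw":1},{"linear":[0.02,0,-0.02],"dr":[0,0,0],"claw":1},{"linear":[0.04,0,-0.045],"dr":[0,0,0],"claw":1},{"linear":[0.05,0,-0.08],"dr":[0,0,0],"claw":1},{"linear":[0.05,0,-0.115],"dr":[0,0,0],"claw":0.5},{"linear":[0.045,0,-0.15],"dr":[0,0,0],"claw":0},{"linear":[0.045,0,-0.15],"dr":[0,0,0],"claw":0}])

```text
t: 8.47
tcp_pos: [238.5, 391.8, 234.6]
tcp_rot: [-0.002, 2.356, 0.018]
contact_force: [0.2, 0.5, -0.3]
opening: 35.8
grip_force: 0.0
```

```bash
python3 - <<'E'
from h import *
s=rec();print(s["tcp_pos"],s["tcp_rot"],s["qpos"])
for q,p,rv in map(eval,open("log.txt")):
    z=R.from_rotvec(rv).as_matrix()[:,2];p=np.array(p);n=np.array([-np.sin(q[0]),np.cos(q[0]),0]);u=np.array([np.cos(q[0]),np.sin(q[0]),0])
    e=q[2]-q[1]+.066
    rw=-.3+420.9*np.sin(q[1])+519.4*np.cos(e);h=420.9*np.cos(q[1])+519.4*np.sin(e)
    if abs(z@n)>.1:
        L=p@n/(z@n)
        w=p-L*z; # J5 pt
        print("L",L.round(1),"radial W5-rw",(w@u-rw).round(1),"vert",(w[2]-h).round(1),np.degrees(e).round(1), "q4",q[3])
f=r.grab_frame("top");w=r.grab_frame("wrist");bailpts([(f,None),(w,s)])
save("top4",f)
E
```

```text
[238.51473877 391.82784063 234.63388352] [-1.65841347e-03  2.35558950e+00  1.77567452e-02] [ 1.47601025 -0.35480647 -0.37528691  1.43721966 -0.77963097  1.42809661]
L 285.0 radial W5-rw -11.1 vert 17.3 27.1 q4 2.0563356574630056
L 285.0 radial W5-rw -10.1 vert 17.2 9.7 q4 1.750705555955279
L 285.0 radial W5-rw 9.5 vert 16.7 -17.4 q4 1.1465843123314496
L 285.0 radial W5-rw 24.9 vert 18.3 -19.7 q4 1.0007592543988297
L 285.0 radial W5-rw 24.7 vert 18.3 -19.9 q4 0.9979724007791019
L 285.0 radial W5-rw 32.9 vert 20.0 -12.9 q4 1.0620441913387075
L 285.0 radial W5-rw 50.1 vert 25.1 -7.4 q4 1.0324875178526824
L 285.0 radial W5-rw 57.7 vert 28.1 -7.4 q4 0.9756892491063511
L 285.0 radial W5-rw 17.4 vert 17.7 2.6 q4 1.4372196636127872
n 82
115 25 y 346.2 438.9 x [383.1 385.3 386.8] z 124.4
125 5 y 355.9 420.6 x [383.4 384.2 386.3] z 131.3
155 1 y 417.1 417.1 x [384. 384. 384.] z 162.4
165 48 y 362.3 417.3 x [383.1 383.9 386. ] z 174.8
175 3 y 391.4 406.7 x [385.7 385.7 385.9] z 175.8
n 766
105 2 y 438.9 439.2 x [380.9 381.6 382.2] z 114.1
115 120 y 345.1 440.0 x [377.5 379.8 381.8] z 125.0
125 103 y 351.0 426.0 x [377.8 379.6 381.3] z 134.9
135 81 y 361.3 417.7 x [377.6 379.5 381.1] z 145.0
145 79 y 361.6 417.1 x [378.  379.3 381.6] z 154.3
155 85 y 360.8 417.8 x [378.  379.4 381.2] z 164.9
165 225 y 361.2 417.4 x [378.1 379.6 381.2] z 175.0
175 71 y 368.6 409.8 x [378.9 380.3 381.5] z 176.5
```

View pics/top4.png

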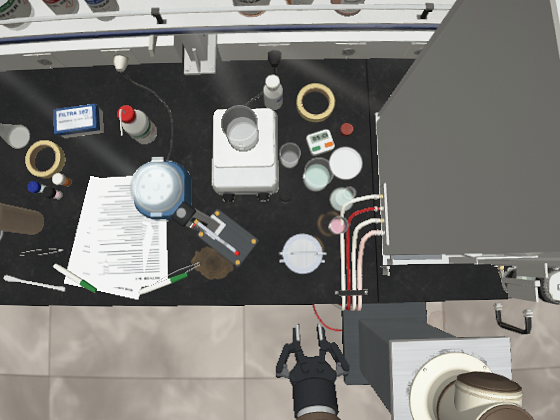

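```bash
python3 - <<'E'
from h import *
T=cur();print(T[0])
print(rel(T,pose([360.5,389.7,231],90,15)), rel(T,pose([320,390,260],90,15)))
E
```

```text
[240.05493997 391.2208966  230.36698806]
(array([-0.0857, -0.0022,  0.0847]), array([ 0.6 , 29.98,  0.05])) (array([-0.0775, -0.0014,  0.0355]), array([ 0.6 , 29.98,  0.05]))
```

Emit:
drive_tool(steps=[{"linear":[-0.02,0,0.009],"dr":[0,6,0],"claw":0},{"linear":[-0.04,-0.001,0.018],"dr":[0,12,0],"claw":0},{"linear":[-0.06,-0.001,0.027],"dr":[0,18,0],"claw":0},{"linear":[-0.078,-0.001,0.036],"dr":[0.5,24,0],"claw":0},{"linear":[-0.083,-0.002,0.06],"dr":[0.6,30,0],"claw":0},{"linear":[-0.086,-0.002,0.085],"dr":[0.6,30,0],"claw":0},{"linear":[-0.086,-0.002,0.085],"dr":[0.6,30,0],"claw":0},{"linear":[-0.086,-0.002,0.085],"dr":[0.6,30,0],"claw":0}])

```text
t: 9.23
tcp_pos: [363.0, 387.1, 227.6]
tcp_rot: [0.006, 2.882, -0.008]
contact_force: [-1.3, 0.1, 0.5]
opening: 85.6
grip_force: 0.0
```

Emit:
drive_tool(steps=[{"linear":[0,0,0],"dr":[0,0,0],"claw":0},{"linear":[0,0,0],"dr":[0,0,0],"claw":0},{"linear":[0,0,0],"dr":[0,0,0],"claw":0}])

```text
t: 9.48
tcp_pos: [361.0, 388.9, 230.7]
tcp_rot: [0.0, 2.88, -0.002]
contact_force: [0.6, -0.7, 0.7]
opening: 85.3
grip_force: 0.0
```

```bash
python3 - <<'E'
from h import *
s=rec();print(s["tcp_pos"],s["qpos"],s["opening"],s["contact_force"]);T=cur();print(T[1].round(3))
w=r.grab_frame("wrist");bailpts([(w,s)],125,180);save("wrist5",w)
print(rel(T,pose([389,389.7,125],90,15)))
E
```

```text
[361.01118009 388.92598477 230.71870405] [ 0.93522689 -0.12846561 -0.05927224  1.48320163 -0.21081236  0.91862897] 85.31940067282515 [ 0.60311398 -0.70832388  0.7334927 ]
[[-0.966  0.     0.259]
 [-0.     1.    -0.001]
 [-0.259 -0.001 -0.966]]
n 898
125 97 y 357.1 422.6 x [379.4 380.6 382.7] z 134.7
135 82 y 361.1 417.6 x [379.1 380.5 381.8] z 144.9
145 95 y 361.2 417.7 x [379.2 380.5 382.1] z 154.9
155 105 y 361.0 417.8 x [379.2 380.6 382. ] z 164.9
165 519 y 362.0 416.7 x [379.5 381.1 383.7] z 174.9
(array([0.0004, 0.0009, 0.1094]), array([-0.08,  0.01,  0.01]))
```

View pics/wrist5.png

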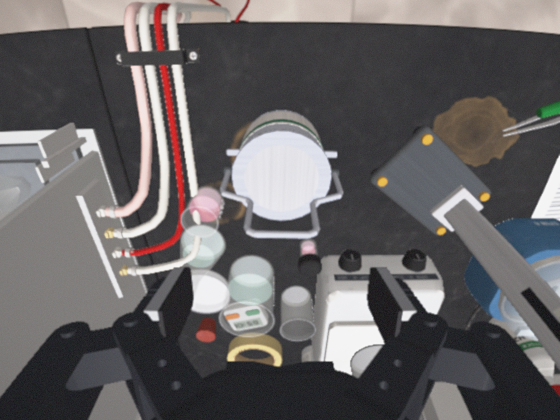

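The bail is upright, with its bar at (280,235) and the open fingers at (165,300) and (395,295) on either side of it. Descending now, then closing.

Emit:
drive_tool(steps=[{"linear":[0,0.0005,0.025],"dr":[0,0,0],"claw":0},{"linear":[0,0.0005,0.05],"dr":[0,0,0],"claw":0},{"linear":[0,0.0005,0.07],"dr":[0,0,0],"claw":0},{"linear":[0,0.0005,0.085],"dr":[0,0,0],"claw":0},{"linear":[0,0.0005,0.098],"dr":[0,0,0],"claw":0},{"linear":[0,0.0005,0.109],"dr":[0,0,0],"claw":0},{"linear":[0,0.0005,0.109],"dr":[0,0,0],"claw":0},{"linear":[0,0.0005,0.109],"dr":[0,0,0],"claw":0}])

```text
t: 10.2
tcp_pos: [389.5, 388.9, 124.9]
tcp_rot: [0.001, 2.88, -0.004]
contact_force: [-0.1, -0.3, 0.3]
opening: 85.3
grip_force: 0.0
```

```bash
python3 - <<'E'
from h import *
s=rec();print(s["tcp_pos"],s["tcp_rot"],s["qpos"],s["opening"],s["contact_force"])
a=r.grab_frame("scene");save("scene6",a,(260,130,460,290),3.5)
E
```

```text
[389.51690853 388.90418673 124.91274266] [ 1.18798566e-03  2.88049012e+00 -3.61549421e-03] [ 0.88946125 -0.09742786 -0.23523127  1.26827823 -0.20353109  0.87342798] 85.33408984237899 [-0.0997264  -0.2540092   0.32676271]
```

View pics/scene6.png

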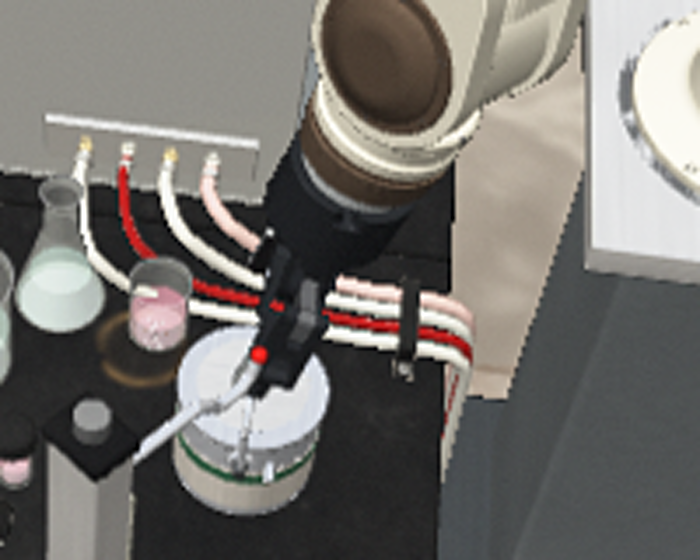

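The fingers straddle the bail legs at about (280,330). Closing.

Emit:
drive_tool(steps=[{"linear":[0,0.0005,0],"dr":[0,0,0],"claw":0.2},{"linear":[0,0.0005,0],"dr":[0,0,0],"claw":0.3},{"linear":[0,0.0005,0],"dr":[0,0,0],"claw":0.36},{"linear":[0,0.0005,0],"dr":[0,0,0],"claw":0.42},{"linear":[0,0.0005,0],"dr":[0,0,0],"claw":0.5},{"linear":[0,0.0005,0],"dr":[0,0,0],"claw":0.5}], newtons=40)

```text
t: 10.75
tcp_pos: [390.2, 389.9, 126.0]
tcp_rot: [0.002, 2.879, -0.001]
contact_force: [-0.5, 2.3, 5.9]
opening: 55.7
grip_force: 41.8
```

```bash
python3 - <<'E'
from h import *
s=rec();print(s["tcp_pos"],s["tcp_rot"],s["opening"],s["grip_force"],s["contact_force"],s["torque"])
w=r.grab_frame("wrist");bailpts([(w,s)],100,180)
E
```

```text
[390.19977368 389.92581639 126.04225734] [ 1.89100916e-03  2.87905573e+00 -8.97403129e-04] 55.726037216934465 41.76854599267244 [-0.47158965  2.25134319  5.90514082] [0.13072948 0.22944294 0.1155097 ]
n 9999
100 4 y 439.3 439.9 x [381.1 382.1 383. ] z 110.0
110 300 y 345.1 439.9 x [378.5 380.7 383.1] z 120.0
120 463 y 348.3 431.3 x [378.7 380.3 382.6] z 130.0
130 727 y 348.0 431.0 x [374.9 379.  381.3] z 140.0
140 1096 y 348.0 430.9 x [372.2 377.4 381.3] z 150.0
150 1384 y 347.5 431.3 x [369.8 375.  381.5] z 160.0
160 2097 y 345.0 440.0 x [365.3 376.6 382.6] z 170.0
170 3928 y 345.0 440.0 x [363.1 368.9 382.5] z 180.0
```

Emit:
drive_tool(steps=[{"linear":[-0.001,0,-0.003],"dr":[0,0,0],"claw":0.5},{"linear":[-0.002,0,-0.006],"dr":[0,0,0],"claw":0.5},{"linear":[-0.003,0,-0.01],"dr":[0,0,0],"claw":0.5},{"linear":[-0.004,0,-0.015],"dr":[0,0,0],"claw":0.5},{"linear":[-0.005,0,-0.02],"dr":[0,0,0],"claw":0.5},{"linear":[-0.006,0,-0.023],"dr":[0,0,0],"claw":0.5},{"linear":[-0.0065,0,-0.024],"dr":[0,0,0],"claw":0.5},{"linear":[-0.0065,0,-0.024],"dr":[0,0,0],"claw":0.5}])

```text
t: 11.47
tcp_pos: [390.1, 389.5, 150.1]
tcp_rot: [0.002, 2.88, -0.003]
contact_force: [0.5, -0.8, -6.5]
opening: 55.3
grip_force: 43.2
```

Emit:
drive_tool(steps=[{"linear":[0,0,0],"dr":[0,0,0],"claw":0.5},{"linear":[0,0,0],"dr":[0,0,0],"claw":0.5}])

```text
t: 11.63
tcp_pos: [389.9, 389.2, 149.3]
tcp_rot: [0.002, 2.881, -0.004]
contact_force: [-0.4, -0.5, -6.1]
opening: 55.7
grip_force: 43.2
```

```bash
python3 - <<'E'
from h import *
F=[]
for i in range(1): s=rec();print(s["tcp_pos"],s["tcp_rot"],s["opening"],s["grip_force"],s["contact_force"],s["torque"])
a=r.grab_frame("top");b=r.grab_frame("scene");save("sc7",b,(260,130,460,290),3.5)
C=cloud(a);ok=a["range_z"]>0
P=C[ok&(C[...,0]>320)&(C[...,0]<450)&(C[...,1]>325)&(C[...,1]<460)&(C[...,2]>95)&(C[...,2]<120)]
if len(P):
    A=np.c_[P[:,:2],np.ones(len(P))];k=np.linalg.lstsq(A,P[:,2],rcond=None)[0];print("lid",len(P),k,np.median(P[:,2]))
E
```

```text
[389.86123588 389.23536481 149.28006518] [ 1.82293632e-03  2.88075038e+00 -4.15913941e-03] 55.7206678512312 43.248698338866234 [-0.38853394 -0.49191118 -6.06135376] [ 0.02037594  0.53632858 -0.01290494]
lid 438 [-3.21114535e-02 -8.85376622e-03  1.24470629e+02] 107.72727500707066
```

View pics/sc7.png

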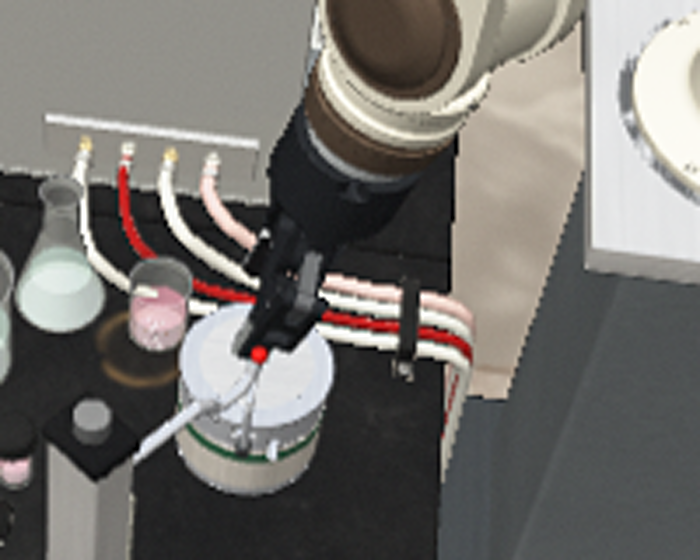

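The can hangs level from the bail, with the hand at (280,310), and weighs about 6.2 N. Raising it.

Emit:
drive_tool(steps=[{"linear":[-0.002,0,-0.006],"dr":[0,0,0],"claw":0.5},{"linear":[-0.005,0,-0.018],"dr":[0,0,0],"claw":0.5},{"linear":[-0.009,0,-0.035],"dr":[0,0,0],"claw":0.5},{"linear":[-0.015,0,-0.055],"dr":[0,0,0],"claw":0.5},{"linear":[-0.02,0,-0.075],"dr":[0,0,0],"claw":0.5},{"linear":[-0.025,0,-0.092],"dr":[0,0,0],"claw":0.5},{"linear":[-0.028,0,-0.105],"dr":[0,0,0],"claw":0.5},{"linear":[-0.03,0,-0.111],"dr":[0,0,0],"claw":0.5}])

```text
t: 12.4
tcp_pos: [390.7, 390.1, 268.2]
tcp_rot: [0.002, 2.878, 0.001]
contact_force: [0.6, 1.2, -5.5]
opening: 55.9
grip_force: 44.0
```

```bash
cat >> h.py <<'E'
U=np.array([.609,.793,0]);U/=np.linalg.norm(U)
SEAT=np.array([396.5,541.3,280.])
OFF=np.array([-3.9,.3,-45.2])
def tcp_for_bar(B,yaw=142.5,pitch=15):
    M=pose([0,0,0],yaw,pitch)[1];return np.array(B)-M@OFF,M
E
python3 - <<'E'
from h import *
s=rec();print(s["tcp_pos"],s["tcp_rot"],s["contact_force"])
w=r.grab_frame("wrist")
# bail in tool coordinates, from wrist depth
f=w;z=f["range_z"];v,u=np.indices(z.shape);sl=slopes(f,np.c_[u.ravel(),v.ravel()])
P=np.c_[sl[:,0],-sl[:,1],-np.ones(len(sl))]*z.reshape(-1,1);T=f["tool_from_camera"];P=(P@T[:3,:3].T+T[:3,3]).reshape(*z.shape,3)
m=(z>0)&(abs(P[...,1])<20)&(abs(P[...,0]+3)<14)&(P[...,2]>-60)&(P[...,2]<-25)
Q=P[m];print(len(Q),np.percentile(Q,[3,50,97],axis=0).round(1) if len(Q) else 0)
save("wrist8",w)
T=cur()
N=12
W=[T]
t1=tcp_for_bar(SEAT-60*U+[0,0,29]);print(t1[0])
from scipy.spatial.transform import Slerp
S=Slerp([0,1],R.from_matrix([T[1],t1[1]]))
for k in range(1,17):
    x=k/16;x=x*x*(3-2*x);W.append((T[0]+x*(t1[0]-T[0]),S([x]).as_matrix()[0]))
for c in (0,8):
    for k in range(1,9): l,d=rel(W[c],W[c+k]);print(l.round(3).tolist(),d.round(1).tolist())
    print()
E
```

```text
[390.65319487 390.09677822 268.22105483] [2.38234333e-03 2.87775736e+00 8.22510085e-04] [ 0.55878134  1.15506066 -5.47352686]
1453 [[ -5.5 -18.9 -48. ]
 [ -2.4   0.1 -46.6]
 [ -0.9  18.9 -43.7]]
[365.02146954 499.82343701 264.33075838]
[0.0, 0.001, -0.0] [-0.2, 0.0, -0.6]
[0.001, 0.005, -0.0] [-0.6, 0.0, -2.2]
[0.002, 0.01, -0.0] [-1.3, 0.0, -4.7]
[0.004, 0.017, -0.0] [-2.1, 0.0, -7.9]
[0.006, 0.025, -0.001] [-3.2, 0.0, -11.8]
[0.008, 0.035, -0.001] [-4.3, 0.0, -16.1]
[0.011, 0.045, -0.001] [-5.5, 0.1, -20.7]
[0.013, 0.055, -0.001] [-6.8, 0.1, -25.4]

[-0.002, 0.01, 0.001] [-1.3, 0.0, -4.7]
[-0.004, 0.02, 0.002] [-2.5, 0.0, -9.3]
[-0.006, 0.029, 0.003] [-3.6, 0.0, -13.6]
[-0.008, 0.038, 0.004] [-4.7, 0.0, -17.5]
[-0.01, 0.045, 0.004] [-5.6, 0.1, -20.7]
[-0.011, 0.05, 0.005] [-6.2, 0.1, -23.2]
[-0.011, 0.054, 0.005] [-6.6, 0.1, -24.8]
[-0.012, 0.055, 0.005] [-6.8, 0.1, -25.4]
```

View pics/wrist8.png

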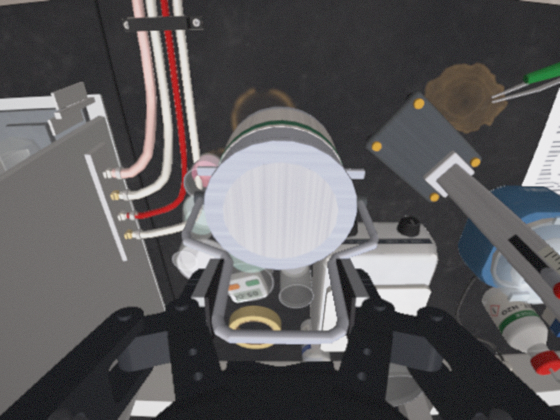

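The wrist view shows the bar across (280,335) held between the fingers, and the can level below it. This confirms the bar's offset from the TCP.

Emit:
drive_tool(steps=[{"linear":[0,0.001,0],"dr":[-0.2,0,-0.6],"claw":0.5},{"linear":[0.001,0.005,0],"dr":[-0.6,0,-2.2],"claw":0.5},{"linear":[0.002,0.01,0],"dr":[-1.3,0,-4.7],"claw":0.5},{"linear":[0.004,0.017,0],"dr":[-2.1,0,-7.9],"claw":0.5},{"linear":[0.006,0.025,-0.001],"dr":[-3.2,0,-11.8],"claw":0.5},{"linear":[0.008,0.035,-0.001],"dr":[-4.3,0,-16.1],"claw":0.5},{"linear":[0.011,0.045,-0.001],"dr":[-5.5,0.1,-20.7],"claw":0.5},{"linear":[0.013,0.055,-0.001],"dr":[-6.8,0.1,-25.4],"claw":0.5}])

```text
t: 13.12
tcp_pos: [377.1, 444.8, 260.7]
tcp_rot: [-0.662, 2.813, 0.082]
contact_force: [-0.2, 0.3, -5.9]
opening: 55.6
grip_force: 43.8
```

Emit:
drive_tool(steps=[{"linear":[-0.002,0.01,0.001],"dr":[-1.3,0,-4.7],"claw":0.5},{"linear":[-0.004,0.02,0.002],"dr":[-2.5,0,-9.3],"claw":0.5},{"linear":[-0.006,0.029,0.003],"dr":[-3.6,0,-13.6],"claw":0.5},{"linear":[-0.008,0.038,0.004],"dr":[-4.7,0,-17.5],"claw":0.5},{"linear":[-0.01,0.045,0.004],"dr":[-5.6,0.1,-20.7],"claw":0.5},{"linear":[-0.011,0.05,0.005],"dr":[-6.2,0.1,-23.2],"claw":0.5},{"linear":[-0.011,0.054,0.005],"dr":[-6.6,0.1,-24.8],"claw":0.5},{"linear":[-0.012,0.055,0.005],"dr":[-6.8,0.1,-25.4],"claw":0.5}])

```text
t: 13.78
tcp_pos: [364.4, 499.6, 258.6]
tcp_rot: [-1.289, 2.608, 0.165]
contact_force: [-0.1, -0.3, -6.6]
opening: 55.9
grip_force: 43.8
```

Emit:
drive_tool(steps=[{"linear":[0,0,0],"dr":[0,0,0],"claw":0.5},{"linear":[0,0,0],"dr":[0,0,0],"claw":0.5},{"linear":[0,0,0],"dr":[0,0,0],"claw":0.5},{"linear":[0,0,0],"dr":[0,0,0],"claw":0.5}])

```text
t: 14.12
tcp_pos: [364.9, 499.5, 260.2]
tcp_rot: [-1.285, 2.608, 0.166]
contact_force: [0.7, -0.3, -5.5]
opening: 55.9
grip_force: 43.8
```

```bash
cat >> h.py <<'E'
def toolcloud(f):
    z=f["range_z"];v,u=np.indices(z.shape);sl=slopes(f,np.c_[u.ravel(),v.ravel()])
    P=np.c_[sl[:,0],-sl[:,1],-np.ones(len(sl))]*z.reshape(-1,1);T=f["tool_from_camera"];return (P@T[:3,:3].T+T[:3,3]).reshape(*z.shape,3)
def redpts(f):
    im=f["frame"].astype(int);return (im[...,0]>im[...,1]+70)&(im[...,0]>im[...,2]+70)&(im[...,0]>110)&(f["range_z"]>0)
E
python3 - <<'E'
from h import *
s=rec();T=cur();print(s["t"],s["tcp_pos"],s["qpos"],s["contact_force"])
print("axes y az",np.degrees(np.arctan2(T[1][1,1],T[1][0,1])),T[1][:,2])
B=T[0]+T[1]@OFF;print("bar",B)
w=r.grab_frame("wrist");a=r.grab_frame("top");b=r.grab_frame("scene")
C=cloud(w,s);
for n,f,st in(("w",w,s),("top",a,None),("scene",b,None)):
    C=cloud(f,st);m=redpts(f)&(abs(C[...,2]-292)<25)&(abs(C[...,0]-384)<30)&(abs(C[...,1]-525)<30)
    v,u=np.nonzero(m);print(n,len(u),C[m].mean(0) if len(u) else 0,(u.mean(),v.mean()) if len(u) else 0)
    h=C[(f["range_z"]>0)&(C[...,2]>270)&(C[...,2]<312)&(C[...,0]>375)&(C[...,0]<445)&(C[...,1]>505)&(C[...,1]<600)]
    d=(h-SEAT)@U;lat=(h-SEAT)@np.array([-U[1],U[0],0])
    for lo in range(-24,60,8):
        k=(d>=lo)&(d<lo+8)&(abs(lat)<25)
        if k.sum(): print("  ",lo,k.sum(),"lat",np.median(lat[k]).round(1),"z",np.percentile(h[k,2],[5,50,95]).round(1))
save("wrist9",w)
E
```

```text
14.1167 [364.85255189 499.45728942 260.16354939] [ 0.94297054 -0.00368703  0.11120315  1.42937732 -0.00667745  0.02644386] [ 0.71923834 -0.33779433 -5.53165883]
axes y az 142.4656270364468 [ 0.1543103   0.20124215 -0.96731067]
bar [359.93837747 493.53532352 304.87508269]
w 120 [381.61820166 522.57344999 293.37596537] (np.float64(281.5), np.float64(361.3833333333333))
   -24 237 lat 0.2 z [281.5 287.4 294.3]
   -16 1 lat -3.1 z [278.4 278.4 278.4]
top 14 [385.38031727 525.25006856 295.56381309] (np.float64(236.5), np.float64(252.71428571428572))
   -24 18 lat -1.8 z [291.2 295.3 297. ]
   -16 12 lat -2.1 z [277.1 281.7 290.6]
   -8 15 lat -1.9 z [275.3 276.4 279.2]
   0 17 lat -1.8 z [275.4 277.4 280.1]
   8 15 lat -2.4 z [278.7 282.5 286.5]
   16 16 lat -1.8 z [286.8 288.3 290.4]
   24 16 lat -2.3 z [288.7 290.2 292. ]
   32 16 lat -1.8 z [289.4 291.  291.9]
   40 16 lat -2.2 z [288.1 290.1 293.5]
   48 15 lat -2.4 z [289.  291.2 292.3]
   56 16 lat -2.0 z [288.9 290.4 292.9]
scene 16 [383.6026673  526.81920123 295.23060188] (np.float64(333.5), np.float64(231.0))
   -24 27 lat 2.8 z [286.1 293.7 297.2]
   -16 29 lat 1.9 z [275.6 282.4 292.1]
   -8 18 lat 1.8 z [274.8 276.8 279. ]
   0 14 lat 2.0 z [274.8 277.  278.6]
   8 9 lat 2.7 z [277.8 282.8 284.9]
   16 17 lat 2.2 z [286.1 288.5 292.2]
   24 14 lat 1.9 z [288.4 290.7 292.5]
   32 19 lat 1.8 z [288.1 291.2 293.4]
   40 15 lat 1.3 z [288.4 290.7 293. ]
   48 19 lat 1.6 z [287.7 290.6 292.7]
   56 15 lat 1.9 z [288.6 291.2 292.7]
```

View pics/wrist9.png

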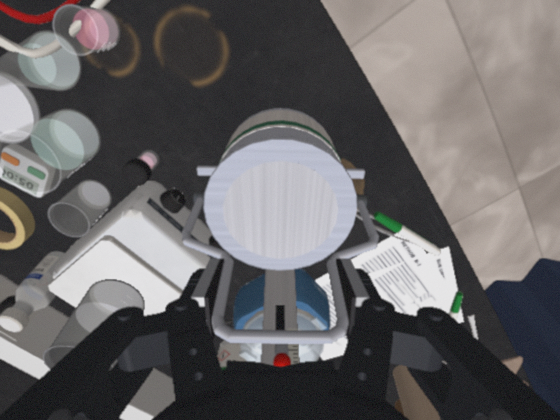

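The wrist view has the red ball at (282,361), centred behind the bar at (281,335), so lateral alignment is good. Raising 4 mm and moving over the tip.

Emit:
drive_tool(steps=[{"linear":[-0.001,0,-0.004],"dr":[0,0,0],"claw":0.5},{"linear":[-0.005,0,-0.003],"dr":[0,0,0],"claw":0.5},{"linear":[-0.013,0,-0.001],"dr":[0,0,0],"claw":0.5},{"linear":[-0.023,0,0.002],"dr":[0,0,0],"claw":0.5},{"linear":[-0.034,0,0.005],"dr":[0,0,0],"claw":0.5},{"linear":[-0.045,0,0.008],"dr":[0,0,0],"claw":0.5},{"linear":[-0.054,0,0.0105],"dr":[0,0,0],"claw":0.5},{"linear":[-0.059,0,0.0115],"dr":[0,0,0],"claw":0.5}])

```text
t: 14.93
tcp_pos: [402.3, 548.4, 263.0]
tcp_rot: [-1.286, 2.608, 0.166]
contact_force: [0.2, -0.4, -6.5]
opening: 55.7
grip_force: 43.8
```

Emit:
drive_tool(steps=[{"linear":[0,0,0],"dr":[0,0,0],"claw":0.5},{"linear":[0,0,0],"dr":[0,0,0],"claw":0.5},{"linear":[0,0,0],"dr":[0,0,0],"claw":0.5},{"linear":[0,0,0],"dr":[0,0,0],"claw":0.5},{"linear":[0,0,0],"dr":[0,0,0],"claw":0.5},{"linear":[0,0,0],"dr":[0,0,0],"claw":0.5}])

```text
t: 15.43
tcp_pos: [401.2, 547.1, 264.5]
tcp_rot: [-1.285, 2.607, 0.167]
contact_force: [0.1, 0.0, -6.1]
opening: 55.8
grip_force: 43.8
```

```bash
cat >> h.py <<'E'
def favg(n):
    F=[]
    for i in range(n):
        r.grab_frame("wrist");F.append(r.state()["contact_force"])
    F=np.array(F);print("F",F.mean(0).round(2),"sem",(F.std(0)/n**.5).round(2));return F.mean(0)
E
python3 - <<'E'
from h import *
s=rec();T=cur();print(s["t"],s["tcp_pos"],s["contact_force"]);B=T[0]+T[1]@OFF
n=np.array([-U[1],U[0],0]);print("bar",B,"rel seat u,lat,z",(B-SEAT)@U,(B-SEAT)@n,B[2]-280)
print(T[1].T@np.array([0,0,-1]))
favg(10)
w=r.grab_frame("wrist");P=toolcloud(w);m=redpts(w)&(abs(P[...,1])<20)&(P[...,2]<0)
print("ball in tool",m.sum(),np.median(P[m],0),"bar",OFF)
b=r.grab_frame("scene");save("sc10",b,(280,150,430,270),4.6)
E
```

```text
15.4333 [401.18986326 547.09920345 264.50313045] [ 0.05956688  0.02390816 -6.10706778]
bar [396.26658507 541.14588724 309.20949866] rel seat u,lat,z -0.2643968091839317 0.09125569210100468 29.209498655910522
[ 2.54248423e-01 -4.09847750e-04  9.67138858e-01]
F [ 0.14  0.16 -6.2 ] sem [0.17 0.12 0.16]
ball in tool 312 [ 21.54153626   0.82240982 -37.02851582] bar [ -3.9   0.3 -45.2]
```

View pics/sc10.png

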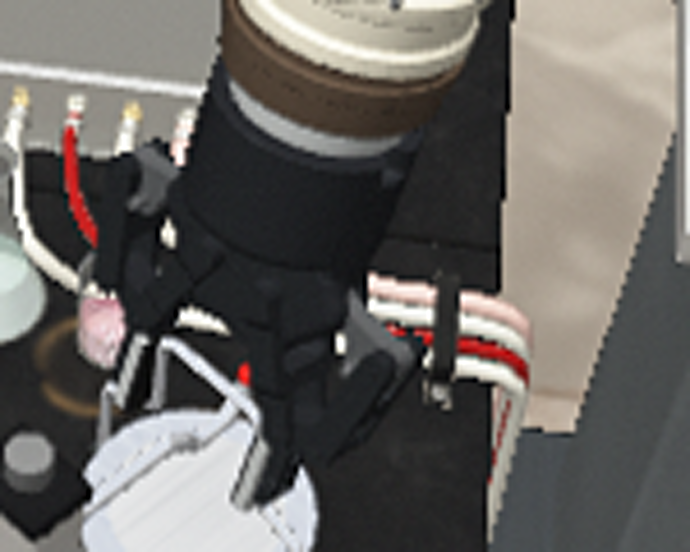

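The bar sits over the hollow with the ball visible at (245,375) between the legs on the robot side. Lowering: quickly at first, then slowly.

Emit:
drive_tool(steps=[{"linear":[0.0008,0,0.0029],"dr":[0,0,0],"claw":0.5},{"linear":[0.002,0,0.0077],"dr":[0,0,0],"claw":0.5},{"linear":[0.003,0,0.0126],"dr":[0,0,0],"claw":0.5},{"linear":[0.004,0,0.016],"dr":[0,0,0],"claw":0.5},{"linear":[0.0046,0,0.0174],"dr":[0,0,0],"claw":0.5},{"linear":[0.0048,0,0.0184],"dr":[0,0,0],"claw":0.5},{"linear":[0.005,0,0.0193],"dr":[0,0,0],"claw":0.5},{"linear":[0.0053,0,0.0203],"dr":[0,0,0],"claw":0.5}])

```text
t: 16.7
tcp_pos: [401.4, 547.3, 243.3]
tcp_rot: [-1.285, 2.607, 0.167]
contact_force: [-0.6, 0.9, -5.3]
opening: 55.9
grip_force: 43.8
```

Emit:
drive_tool(steps=[{"linear":[0.0003,0,0.001],"dr":[0,0,0],"claw":0.5},{"linear":[0.0005,0,0.0019],"dr":[0,0,0],"claw":0.5},{"linear":[0.0008,0,0.0029],"dr":[0,0,0],"claw":0.5},{"linear":[0.001,0,0.0039],"dr":[0,0,0],"claw":0.5},{"linear":[0.0013,0,0.0048],"dr":[0,0,0],"claw":0.5},{"linear":[0.0015,0,0.0058],"dr":[0,0,0],"claw":0.5},{"linear":[0.0018,0,0.0068],"dr":[0,0,0],"claw":0.5},{"linear":[0.002,0,0.0077],"dr":[0,0,0],"claw":0.5}])

```text
t: 17.37
tcp_pos: [401.4, 547.3, 235.0]
tcp_rot: [-1.286, 2.607, 0.166]
contact_force: [-0.3, 0.6, -6.6]
opening: 55.7
grip_force: 43.8
```

Emit:
drive_tool(steps=[{"linear":[0.0003,0,0.001],"dr":[0,0,0],"claw":0.5},{"linear":[0.0005,0,0.0019],"dr":[0,0,0],"claw":0.5},{"linear":[0.0008,0,0.0029],"dr":[0,0,0],"claw":0.5},{"linear":[0.001,0,0.0039],"dr":[0,0,0],"claw":0.5},{"linear":[0.0013,0,0.0048],"dr":[0,0,0],"claw":0.5},{"linear":[0.0015,0,0.0058],"dr":[0,0,0],"claw":0.5},{"linear":[0.0018,0,0.0068],"dr":[0,0,0],"claw":0.5},{"linear":[0.002,0,0.0077],"dr":[0,0,0],"claw":0.5}])

```text
t: 18.03
tcp_pos: [401.4, 547.3, 227.2]
tcp_rot: [-1.286, 2.607, 0.166]
contact_force: [0.2, -1.4, -5.1]
opening: 55.6
grip_force: 43.8
```

```bash
cat >> h.py <<'E'
def chk(n=10):
    s=rec();T=cur();B=T[0]+T[1]@OFF;nn=np.array([-U[1],U[0],0])
    print(s["t"],"bar u,lat,z",((B-SEAT)@U).round(2),((B-SEAT)@nn).round(2),B[2].round(2),"rot",s["tcp_rot"].round(4))
    F=favg(n)
    w=r.grab_frame("wrist");P=toolcloud(w);m=redpts(w)&(abs(P[...,1])<20)&(P[...,2]<0);p=np.median(P[m],0)
    t=r.grab_frame("top");C=cloud(t);k=redpts(t)&(abs(C[...,0]-384)<30)&(abs(C[...,1]-525)<30)&(C[...,2]>180)
    M=T[1];
    print("ball tool",m.sum(),p.round(1),"world z",(T[0]+M@p)[2].round(1),"top",k.sum(),C[k].mean(0).round(1) if k.sum() else 0)
    Q=P[(w["range_z"]>0)&(abs(P[...,1])<18)&(abs(P[...,0]+3)<9)&(P[...,2]>-56)&(P[...,2]<-36)];print("bar tool",len(Q),np.median(Q,0).round(1))
    return w
E
python3 - <<'E'
from h import *
chk(8)
E
```

```text
18.0333 bar u,lat,z 0.06 0.08 271.9 rot [-1.2856  2.6072  0.1665]
F [-0.09 -0.34 -5.13] sem [0.19 0.17 0.17]
ball tool 498 [ 14.8   0.7 -65.1] world z 286.4 top 0 0
bar tool 1037 [ -2.5  -2.  -46.5]
```

Seated and loading at the spring rate. Continuing to lower.

Emit:
drive_tool(steps=[{"linear":[0.0002,0,0.0009],"dr":[0,0,0],"claw":0.5},{"linear":[0.0006,0,0.0022],"dr":[0,0,0],"claw":0.5},{"linear":[0.001,0,0.0037],"dr":[0,0,0],"claw":0.5},{"linear":[0.0014,0,0.0052],"dr":[0,0,0],"claw":0.5},{"linear":[0.0018,0,0.0067],"dr":[0,0,0],"claw":0.5},{"linear":[0.0022,0,0.0082],"dr":[0,0,0],"claw":0.5},{"linear":[0.0026,0,0.0097],"dr":[0,0,0],"claw":0.5},{"linear":[0.003,0,0.0112],"dr":[0,0,0],"claw":0.5}])

```text
t: 19.2
tcp_pos: [401.4, 547.3, 215.6]
tcp_rot: [-1.286, 2.607, 0.167]
contact_force: [-0.2, -0.9, -3.8]
opening: 55.8
grip_force: 43.8
```

Emit:
drive_tool(steps=[{"linear":[0.0004,0,0.0015],"dr":[0,0,0],"claw":0.5},{"linear":[0.0008,0,0.003],"dr":[0,0,0],"claw":0.5},{"linear":[0.0012,0,0.0045],"dr":[0,0,0],"claw":0.5},{"linear":[0.0016,0,0.006],"dr":[0,0,0],"claw":0.5},{"linear":[0.002,0,0.0075],"dr":[0,0,0],"claw":0.5},{"linear":[0.0024,0,0.009],"dr":[0,0,0],"claw":0.5},{"linear":[0.0028,0,0.0105],"dr":[0,0,0],"claw":0.5},{"linear":[0.0032,0,0.012],"dr":[0,0,0],"claw":0.5}])

```text
t: 19.87
tcp_pos: [401.4, 547.3, 203.2]
tcp_rot: [-1.285, 2.607, 0.167]
contact_force: [0.5, 0.8, -2.2]
opening: 55.9
grip_force: 43.9
```

Emit:
drive_tool(steps=[{"linear":[0.0004,0,0.0015],"dr":[0,0,0],"claw":0.5},{"linear":[0.0008,0,0.003],"dr":[0,0,0],"claw":0.5},{"linear":[0.0012,0,0.0045],"dr":[0,0,0],"claw":0.5},{"linear":[0.0016,0,0.006],"dr":[0,0,0],"claw":0.5},{"linear":[0.002,0,0.0075],"dr":[0,0,0],"claw":0.5},{"linear":[0.0024,0,0.009],"dr":[0,0,0],"claw":0.5},{"linear":[0.0026,0,0.0098],"dr":[0,0,0],"claw":0.5},{"linear":[0.0027,0,0.0102],"dr":[0,0,0],"claw":0.5}])

```text
t: 20.53
tcp_pos: [401.3, 547.3, 192.6]
tcp_rot: [-1.286, 2.607, 0.166]
contact_force: [0.7, 1.1, -1.8]
opening: 55.6
grip_force: 43.9
```

```bash
python3 - <<'E'
from h import *
chk(20)
E
```

```text
20.5333 bar u,lat,z -0.04 0.09 237.28 rot [-1.2856  2.6072  0.1664]
F [ 0.73  0.56 -1.98] sem [0.09 0.07 0.09]
ball tool 544 [ 14.8   0.7 -65.3] world z 252.0 top 0 0
bar tool 1000 [ -2.5  -2.9 -46.5]
```

Emit:
drive_tool(steps=[{"linear":[0.0002,0,0.0009],"dr":[0,0,0],"claw":0.5},{"linear":[0.0006,0,0.0022],"dr":[0,0,0],"claw":0.5},{"linear":[0.001,0,0.0037],"dr":[0,0,0],"claw":0.5},{"linear":[0.0014,0,0.0052],"dr":[0,0,0],"claw":0.5},{"linear":[0.0018,0,0.0067],"dr":[0,0,0],"claw":0.5},{"linear":[0.0022,0,0.0082],"dr":[0,0,0],"claw":0.5},{"linear":[0.0026,0,0.0097],"dr":[0,0,0],"claw":0.5},{"linear":[0.003,0,0.0112],"dr":[0,0,0],"claw":0.5}])

```text
t: 22.3
tcp_pos: [401.3, 547.2, 181.0]
tcp_rot: [-1.286, 2.607, 0.167]
contact_force: [1.4, 1.2, -0.9]
opening: 55.6
grip_force: 44.0
```

Emit:
drive_tool(steps=[{"linear":[0.0003,0,0.0012],"dr":[0,0,0],"claw":0.5},{"linear":[0.0006,0,0.0024],"dr":[0,0,0],"claw":0.5},{"linear":[0.0008,0,0.0032],"dr":[0,0,0],"claw":0.5},{"linear":[0.001,0,0.0038],"dr":[0,0,0],"claw":0.5},{"linear":[0.001,0,0.0038],"dr":[0,0,0],"claw":0.5}])

```text
t: 22.72
tcp_pos: [401.2, 547.2, 177.1]
tcp_rot: [-1.286, 2.607, 0.166]
contact_force: [1.9, 1.0, -0.2]
opening: 56.1
grip_force: 44.0
```

```bash
python3 - <<'E'
from h import *
chk(30)
print(r.state()["torque"])
E
```

```text
22.7167 bar u,lat,z -0.11 0.13 221.79 rot [-1.2856  2.6072  0.1665]
F [ 1.33  1.27 -0.57] sem [0.09 0.1  0.08]
ball tool 547 [ 14.8   0.7 -65.4] world z 236.6 top 0 0
bar tool 997 [ -2.5  -2.8 -46.5]
[ 0.04171689 -0.12374153 -0.05318836]
```

Emit:
drive_tool(steps=[{"linear":[0.0001,0,0.0006],"dr":[0,0,0],"claw":0.5},{"linear":[0.0003,0,0.0014],"dr":[0,0,0],"claw":0.5},{"linear":[0.0005,0,0.0024],"dr":[0,0,0],"claw":0.5},{"linear":[0.0008,0,0.0034],"dr":[0,0,0],"claw":0.5},{"linear":[0.001,0,0.0044],"dr":[0,0,0],"claw":0.5},{"linear":[0.0011,0,0.0048],"dr":[0,0,0],"claw":0.5},{"linear":[0.0011,0,0.0048],"dr":[0,0,0],"claw":0.5}])

```text
t: 24.9
tcp_pos: [401.3, 547.2, 172.0]
tcp_rot: [-1.286, 2.608, 0.166]
contact_force: [0.3, 0.5, 0.7]
opening: 55.3
grip_force: 44.1
```

```bash
python3 - <<'E'
from h import *
w=chk(35)
save("wrist11",w)
E
```

```text
24.9 bar u,lat,z -0.06 0.09 216.71 rot [-1.2857  2.6075  0.1662]
F [0.62 0.23 0.15] sem [0.07 0.07 0.06]
ball tool 548 [ 14.7   0.7 -65.4] world z 231.6 top 0 0
bar tool 1010 [ -2.5  -2.6 -46.6]
```

Emit:
drive_tool(steps=[{"linear":[-0.0001,0,-0.0004],"dr":[0,0,0],"claw":0.5},{"linear":[-0.0003,0,-0.0009],"dr":[0,0,0],"claw":0.5},{"linear":[-0.0003,0,-0.001],"dr":[0,0,0],"claw":0.4},{"linear":[-0.0003,0,-0.001],"dr":[0,0,0],"claw":0.4}], newtons=20)

```text
t: 27.08
tcp_pos: [401.4, 547.3, 173.3]
tcp_rot: [-1.286, 2.607, 0.166]
contact_force: [0.9, -0.1, 0.3]
opening: 55.7
grip_force: 44.1
```

```bash
python3 - <<'E'
from h import *
chk(16);s=r.state();print(s["opening"],s["grip_force"])
E
```

```text
27.0833 bar u,lat,z 0.04 0.09 218.02 rot [-1.2856  2.6073  0.1664]
F [ 0.37  0.05 -0.1 ] sem [0.13 0.15 0.14]
ball tool 542 [ 14.8   0.7 -65.5] world z 232.9 top 0 0
bar tool 1004 [ -2.4  -2.8 -46.5]
55.46216005427445 44.129885248839855
```

View pics/wrist11.png

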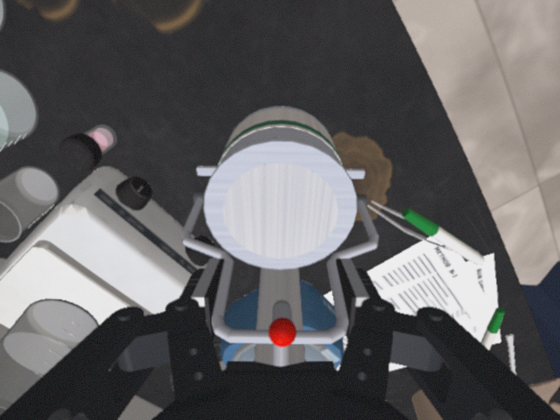

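The bar rests in the hook behind the red ball at (282,332), and the forces are about zero. Opening gradually.

Emit:
drive_tool(steps=[{"linear":[0,0,0],"dr":[0,0,0],"claw":0.37},{"linear":[0,0,0],"dr":[0,0,0],"claw":0.355},{"linear":[0,0,0],"dr":[0,0,0],"claw":0.345},{"linear":[0,0,0],"dr":[0,0,0],"claw":0.335},{"linear":[0,0,0],"dr":[0,0,0],"claw":0.325},{"linear":[0,0,0],"dr":[0,0,0],"claw":0.31},{"linear":[0,0,0],"dr":[0,0,0],"claw":0.29},{"linear":[0,0,0],"dr":[0,0,0],"claw":0.27}])

```text
t: 28.65
tcp_pos: [401.3, 547.4, 173.2]
tcp_rot: [-1.286, 2.607, 0.166]
contact_force: [-0.2, 0.5, 0.9]
opening: 62.5
grip_force: 0.0
```

Emit:
drive_tool(steps=[{"linear":[0,0,0],"dr":[0,0,0],"claw":0.2},{"linear":[0,0,0],"dr":[0,0,0],"claw":0.15},{"linear":[0,0,0],"dr":[0,0,0],"claw":0.1},{"linear":[0,0,0],"dr":[0,0,0],"claw":0.05},{"linear":[0,0,0],"dr":[0,0,0],"claw":0},{"linear":[0,0,0],"dr":[0,0,0],"claw":0}])

```text
t: 29.15
tcp_pos: [401.4, 547.3, 173.2]
tcp_rot: [-1.286, 2.607, 0.166]
contact_force: [0.3, 0.1, 0.8]
opening: 85.5
grip_force: 0.0
```

```bash
python3 - <<'E'
from h import *
chk(2);s=r.state();print(s["opening"],s["grip_force"])
E
```

```text
29.15 bar u,lat,z 0.03 0.08 217.95 rot [-1.2856  2.6074  0.1663]
F [-0.19  0.36  0.19] sem [0.02 0.21 0.02]
ball tool 535 [ 15.    0.7 -64.7] world z 232.0 top 0 0
bar tool 1020 [ -2.2  -2.  -45.7]
85.12058444403615 0.0
```

Released, and the hook moved under 1 mm. Withdrawing along the tool axis.

Emit:
drive_tool(steps=[{"linear":[0,0,-0.004],"dr":[0,0,0],"claw":0},{"linear":[0,0,-0.012],"dr":[0,0,0],"claw":0},{"linear":[0,0,-0.024],"dr":[0,0,0],"claw":0},{"linear":[0,0,-0.04],"dr":[0,0,0],"claw":0},{"linear":[0,0,-0.058],"dr":[0,0,0],"claw":0},{"linear":[0,0,-0.078],"dr":[0,0,0],"claw":0},{"linear":[0,0,-0.1],"dr":[0,0,0],"claw":0},{"linear":[0.01,0,-0.12],"dr":[0,0,0],"claw":0}])

```text
t: 30.02
tcp_pos: [377.2, 515.7, 289.5]
tcp_rot: [-1.285, 2.606, 0.168]
contact_force: [0.2, 1.3, 0.2]
opening: 85.5
grip_force: 0.0
```

Emit:
drive_tool(steps=[{"linear":[0.02,0,-0.01],"dr":[0,0,0],"claw":0},{"linear":[0.045,0,-0.02],"dr":[0,0,0],"claw":0},{"linear":[0.07,0,-0.03],"dr":[0,0,0],"claw":0},{"linear":[0.09,0,-0.03],"dr":[0,0,0],"claw":0},{"linear":[0.1,0,-0.03],"dr":[0,0,0],"claw":0},{"linear":[0.1,0,-0.03],"dr":[0,0,0],"claw":0},{"linear":[0.1,0,-0.03],"dr":[0,0,0],"claw":0},{"linear":[0.1,0,-0.03],"dr":[0,0,0],"claw":0}])

```text
t: 30.68
tcp_pos: [313.7, 433.1, 291.3]
tcp_rot: [-1.285, 2.606, 0.167]
contact_force: [0.2, -0.4, -0.2]
opening: 85.2
grip_force: 0.0
```

Emit:
drive_tool(steps=[{"linear":[0,0,0],"dr":[0,0,0],"claw":0},{"linear":[0,0,0],"dr":[0,0,0],"claw":0},{"linear":[0,0,0],"dr":[0,0,0],"claw":0},{"linear":[0,0,0],"dr":[0,0,0],"claw":0},{"linear":[0,0,0],"dr":[0,0,0],"claw":0},{"linear":[0,0,0],"dr":[0,0,0],"claw":0},{"linear":[0,0,0],"dr":[0,0,0],"claw":0},{"linear":[0,0,0],"dr":[0,0,0],"claw":0}])

```text
t: 31.35
tcp_pos: [313.5, 432.7, 290.4]
tcp_rot: [-1.286, 2.607, 0.166]
contact_force: [-0.1, -0.4, -0.2]
opening: 85.3
grip_force: 0.0
```

```bash
python3 - <<'E'
from h import *
s=rec();print(s["t"],s["tcp_pos"],s["contact_force"])
for i in range(3):
  for n in("scene","top"):
    f=r.grab_frame(n);C=cloud(f);k=redpts(f)&(abs(C[...,0]-384)<30)&(abs(C[...,1]-525)<30)&(C[...,2]>180)
    L=C[(f["range_z"]>0)&(abs(C[...,0]-396)<60)&(abs(C[...,1]-541)<60)&(C[...,2]>115)&(C[...,2]<150)]
    print(n,k.sum(),C[k].mean(0).round(1) if k.sum() else 0,"lid",len(L),np.median(L,0).round(1) if len(L) else 0)
E
```

```text
31.35 [313.47041636 432.71024617 290.40945495] [-0.07149465 -0.43762189 -0.20655038]
scene 16 [383.3 526.5 232.4] lid 1555 [395.3 550.8 131.2]
top 12 [385.9 525.5 233.3] lid 1173 [397.3 539.6 131. ]
scene 16 [383.3 527.3 233.4] lid 1549 [395.3 550.6 131.1]
top 12 [385.9 525.5 233.2] lid 1175 [397.3 539.6 131. ]
scene 16 [383.3 527.3 233.4] lid 1556 [395.4 551.3 131.1]
top 12 [385.9 525.5 233.5] lid 1172 [397.3 539.6 131. ]
```

Emit:
drive_tool(steps=[{"linear":[0,0,0],"dr":[0,0,0],"claw":0},{"linear":[0,0,0],"dr":[0,0,0],"claw":0},{"linear":[0,0,0],"dr":[0,0,0],"claw":0},{"linear":[0,0,0],"dr":[0,0,0],"claw":0},{"linear":[0,0,0],"dr":[0,0,0],"claw":0},{"linear":[0,0,0],"dr":[0,0,0],"claw":0},{"linear":[0,0,0],"dr":[0,0,0],"claw":0},{"linear":[0,0,0],"dr":[0,0,0],"claw":0}])

```text
t: 32.32
tcp_pos: [313.5, 432.7, 290.4]
tcp_rot: [-1.286, 2.607, 0.166]
contact_force: [-0.2, 0.1, -0.2]
opening: 85.4
grip_force: 0.0
```

```bash
python3 - <<'E'
from h import *
f=r.grab_frame("top");C=cloud(f);L=C[(f["range_z"]>0)&(abs(C[...,0]-396)<60)&(abs(C[...,1]-541)<60)&(C[...,2]>115)&(C[...,2]<150)];print(np.median(L,0).round(1))
print(r.sign_off())
E
```

```text
[397.3 539.6 131.1]
the job is handed in; nothing more can be done
None
```

The can hangs still from the balance hook, which has sunk about 62 mm (roughly 6.2 N, 0.63 kg); the robot is clear of it, and I handed the job in at about 32 s, though the hand-in returned no verdict.

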